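# Roll the filter case home in the lens rack

### The arm

A 6-joint arm with a two-finger parallel gripper is mounted at the origin on the work surface. World frame = base frame: x ahead of the robot, y to its left, z up, the work surface at z = 0. Lengths are in m, angles in rad, forces in N, time in s.
With the tool pointing down it reaches from about 0.225 to 0.725 m from the base axis. Payload 3.1 kg.
Tool frame: the origin (TCP) lies midway between the tips of the shut fingers; the grasp point (between the pads) lies 19 mm behind it (grip_point_offset is the distance from the TCP to the grasp point, in m); z points along the fingers, y is the direction in which the jaws open and shut (so a half turn about z gives the same grasp; the last joint's range is limited). The gripper opens to 85 mm and grips with 20 to 120 N. Pads are 22 mm wide; open, the fingers measure 114 mm over their backs; the gripper's body (76 mm by 85 mm) begins 54 mm behind the grasp point. The pads swing forward as they close: fully open they stand 13 mm farther back than shut.
Start: joints at [-1.44, 0.048, 0.099, 1.622, 0, 1.443], TCP at [0.134, -0.508, 0.231] pointing down, gripper open.
Joint ranges: [-2.91, 2.91], [-0.99, 1.94], [-1.21, 1.42], [-2.12, 2.29], [-1.49, 1.47], [-3.14, 3.14]. Speed limits (rad/s): [2.79, 2.79, 3.14, 3.14, 3.14, 3.14].

### API

Orientations are given as a rotation vector (axis times angle).
In Python, from workcell import * gives the robot as it stands.
- The arm moves only by the tool carry_out, never from a script. Its arguments are lists of equal length, an entry for each row: "translation": the shift along the tool's x, y, z in mm, a list of three; "angular": the turn, a rotation vector about the tool's x, y, z in rad, a list of three. A call has 1 to 8 rows; each row is the pose to reach, as a shift and turn from the pose commanded when the call began, along the tool's axes at that moment; what a row does not reach only later rows make up. A row lasts 1/12 s, in which the tool goes at most 41.7 mm and 7.16 degrees, less where a joint would pass 70% of its speed; a pose out of reach is approached as far as the arm can. A call with a gripper value outside its range is refused whole. "gripper" is the closure, from 0 (fully open) to 1 (shut), set as the call begins (left out, the last holds). The fingers move at their own pace and stop on an object; "grip_force" is the grip in N (left out, the last holds). Time passes only in rows, so rows that repeat a pose let the fingers close. It gives the time, the measured TCP pose, the force and the opening at its end, in the units of the state.
- observe(): the state, without advancing time (a new reading comes with each control period).
- snapshot(name): name is "scene" or "top"; returns the picture (480x640x3 uint8, red, green, blue); there is no depth.
- calibration(name): a dict with "fovy" (degrees; the focal length in pixels is half the picture's height over the tangent of half this angle, whatever the lens; pixels are square), "cx", "cy" (the principal point, pixels), "world_from_camera" (4x4, takes a point from camera to world coordinates). Camera axes: x right, y up, looking along -z (the intrinsics and any distortion apply to the point x, -y, -z); pixel columns grow to the right and rows downward; lengths in m; the calibration is good to about 2 mm. A picture is of the moment at which its call begins. calibration takes no time and is no camera call.
- hand_in(): hands the job in, once; it reports no verdict.
The state is a dict: "clock": time; "joint_positions": joint angles; "dq": joint speeds; "joint_torque": joint torques, N m; "tcp_pos": TCP position; "orientation": TCP orientation; "ft_force": force on the tool from outside, world axes, zero at the start; "ft_torque": the same for the moment, N m; "width": finger opening in m.
Only numpy, scipy, OpenCV 4.12 (cv2) and the standard library are available. Lean on these libraries where they do the work, as an engineer would, in place of code of your own. Each camera call takes 0.05 s, during which the arm holds its last target.

### The job

Take the upright paddle out of its tray and use its white face to roll the round filter case gently along its lane of the rack, over the low black lip, and then press it lightly against the red sprung bumper - about 4 N for about a second, never more than about 8 N, there are glass filters inside - so that it comes to rest home behind the lip. Then stand the paddle back in its tray and let go. Push the case only with the paddle, never with the gripper and never lifting or flicking it, and leave the lenses, the blower and the dish of caps where they are.

Things in the scene. Friction and masses are not known exactly. Their poses are not given: they have to be found in the camera images.
- rack: Fixed light-wood rack, 400 x 246 mm, four parallel lanes along its x. Origin: centre of its underside, z up. Lane floors at z = 12 mm; lanes 54 mm wide between 6 mm walls with tops at z = 30 mm. The filter lane, centred at y = +30 mm, is open at its -x end; the case is rolled along it towards +x, over the lip. The two lenses lie in the lanes at y = +90 and -90 mm.
- lip (a point): Black lip across the filter lane; the point lies on the lane floor below its crest, at rack x = 90, y = 30 mm, axes as the rack's. A ramp rises from x = -20 mm to the crest, 4 mm above the floor, at x = 0 and drops straight there. Rolling the case over takes 1 to 4 N. Once over, the case's centre comes to rest at x = 14 mm or more, on the floor again.
- bay: Aluminium bracket at the lane's end, 18 x 54 x 48 mm high; origin on the lane floor at rack x = 191, y = 30 mm, axes as the rack's. Carries the bumper: red pad 42 mm wide, 6 to 42 mm above the floor. Its face stands at x = -61 to -41 mm; where is not measured, feel for it. It gives 1 mm per 3 N, plus 0.8 N per 10 mm/s of damping. The case meets it only behind the lip.
- case: Round blue and white filter case, a drum 50 mm in diameter and 50 mm long, 0.2 to 0.32 kg, on its side in the filter lane, its axis (body y) across the lane, so that it rolls along it. Origin at its centre, 25 mm above the lane floor; its x and z axes turn as it rolls. It starts between rack x = -90 and -30 mm.
- paddle: Paddle: block 36 (x) x 44 (y) x 44 mm high, slick white faces at x = +18 and -18 mm (either may push). Orange handle on it, 20 (x) x 26 mm (y), up to z = 118 mm: grip it from above at z = 85 to 100 mm, fingers closing along x, so they clear the case. Origin: centre of underside. 0.15 kg. In the lane carry its underside about 8 mm above the lane floor, clear of the lip.
- dock: Fixed grey tray in which the paddle stands: 68 (x) x 76 mm (y), 4 mm walls 10 mm high, inside 60 x 68 mm, floor 4 mm thick (the standing paddle's origin is 4 mm above the tray's). Origin: centre of its underside. The paddle may stand in it either way round.
- lens_a: Matte black zoom lens, 52 mm in diameter, 105 mm long, lying in a rack lane (bystander). Origin: middle of its underside, x along it.
- lens_b: Matte black zoom lens, 52 mm in diameter, 90 mm long, lying in a rack lane (bystander). Origin: middle of its underside, x along it.
- blower: Black silicone air blower standing on its foot, 62 mm wide, 115 mm high (bystander). Origin: centre of its underside.
- dish: White ceramic dish with three black lens caps, 104 mm wide, 22 mm high (bystander). Origin: centre of its underside.
Things that resemble listed ones, but are neither listed nor needed, are in the scene too. What is shaped like the case but green is not meant.

How it is judged:
On the way, in this order (a step that is already met when the one before it is completed fails the run):
1. the case has been rolled along its lane to the foot of the lip by the paddle (x of case in the frame of rack between 0.02 and 0.1 m and contact force between paddle and case above 0.02 N).
2. the case, down behind the lip, is pressed against the sprung bumper with at least 2 N for 0.3 s (x of case in the frame of rack between 0.1 and 0.15 m and y of case in the frame of rack between 0.02 and 0.04 m and z of case in the frame of rack between 0.033 and 0.0395 m and contact force between case and bay above 2 N and contact force between paddle and case above 0.5 N), for 0.3 s.
At the end, for the whole second after the job is handed in: The case lies at rest on the lane floor behind the lip (its centre at rack x 100 to 150 mm, y 20 to 40 mm, z 33 to 39.5 mm), and the paddle stands upright (within 0.1 rad), at rest and released on the floor of its tray (within 15 mm of the tray's centre along each of its axes) (x of case in the frame of rack between 0.1 and 0.15 m and y of case in the frame of rack between 0.02 and 0.04 m and z of case in the frame of rack between 0.033 and 0.0395 m and linear speed of each of case, paddle below 0.02 m/s and x of paddle in the frame of dock between -0.015 and 0.015 m and y of paddle in the frame of dock between -0.015 and 0.015 m and z of paddle in the frame of dock below 0.008 m and angle between paddle's own z axis and vertical below 0.1 rad); the robot touches nothing.
It fails at once if more than 10 N between the case and the paddle or the bumper (contact force between paddle and case above 10 N or contact force between case and bay above 10 N).
It fails at once if the gripper or arm touches the case (contact force between any of the fingers, the arm and case above 0.3 N).
It fails at once if the case is lifted more than 10 mm off the lane floor (z of case in the frame of rack above 0.047 m).
It fails at once if the case is flicked (faster than 0.4 m/s) (linear speed of case above 0.4 m/s).
It fails at once if a lens, the blower or the dish is moved more than 20 mm (distance of any of lens_a, lens_b, blower, dish from where it was at the start of the episode above 0.02 m).
It also fails if it takes over 66 s, if anything falls off the work surface, if the arm or the gripper's body presses on something with over 40 N, if the wrist force passes 120 N, or if a joint passes its speed limit or range.

## Working session

There is one attempt and no reset: what is moved stays moved. The work goes in short steps, Python scripts to look and compute and a tool call to move; the robot and the scene stay as the last step left them, time stands still between calls to the robot, and variables do not carry over. Pictures are saved under pics/ and viewed, and the job is handed in when it is done.

Besides the shell and the picture viewer there is one more tool, called after "Call:" by a JSON object that holds its "name" and its "arguments", one argument or row to a line. carry_out: Moves the arm, as the interface text tells. Its arguments: {"type":"object","properties":{"translation":{"type":"array","items":{"type":"array","items":{"type":"number"}}},"angular":{"type":"array","items":{"type":"array","items":{"type":"number"}}},"gripper":{"type":"number"},"grip_force":{"type":"number"}},"required":["translation","angular"]}

```bash
ls; mkdir -p pics; python3 - <<'E'
from workcell import *
import cv2
print(observe())
for n in("scene","top"):
    im=snapshot(n); cv2.imwrite(f"pics/{n}0.png",cv2.cvtColor(im,cv2.COLOR_RGB2BGR)); print(n,calibration(n))
E
```

```text
pics
{'clock': 0.0, 'joint_positions': array([-1.43982194e+00,  4.87568951e-02,  9.75856160e-02,  1.62199676e+00,
        6.35854910e-06,  1.44294850e+00]), 'dq': array([-7.66986056e-04,  9.08426806e-04,  9.49016614e-04, -8.07551108e-05,
       -8.96027835e-04,  1.22850849e-03]), 'joint_torque': array([ 8.02951536e-05, -3.38775980e+01,  3.20018935e+01,  2.01460125e-02,
       -1.20716636e-04,  1.84786543e-06]), 'tcp_pos': array([ 0.13425448, -0.5069102 ,  0.23010784]), 'orientation': array([-3.11297097e+00, -4.05117058e-01, -4.16086375e-06]), 'ft_force': array([0.92457796, 0.58131752, 0.12832816]), 'ft_torque': array([-0.02586706, -0.03615562, -0.00217829]), 'width': 0.08537229360812092}
scene {'fovy': 47.836000115358985, 'cx': 335.77514224062116, 'cy': 239.08065115225972, 'world_from_camera': array([[ 0.28924565, -0.50964907,  0.81030536,  1.35664062],
       [ 0.95719054,  0.14417002, -0.25100054, -0.24416226],
       [ 0.01110045,  0.84821744,  0.52953183,  0.61323518],
       [ 0.        ,  0.        ,  0.        ,  1.        ]])}
top {'fovy': 49.768067558369765, 'cx': 315.59750879676983, 'cy': 241.17298464433853, 'world_from_camera': array([[-1.03839043e-02,  9.96698842e-01, -8.05207575e-02,
         4.11022313e-01],
       [-9.99926697e-01, -1.08514329e-02, -5.37088191e-03,
         8.78723497e-04],
       [-6.22691738e-03,  8.04590844e-02,  9.96738462e-01,
         1.14014918e+00],
       [ 0.00000000e+00,  0.00000000e+00,  0.00000000e+00,
         1.00000000e+00]])}
```

View pics/scene0.png

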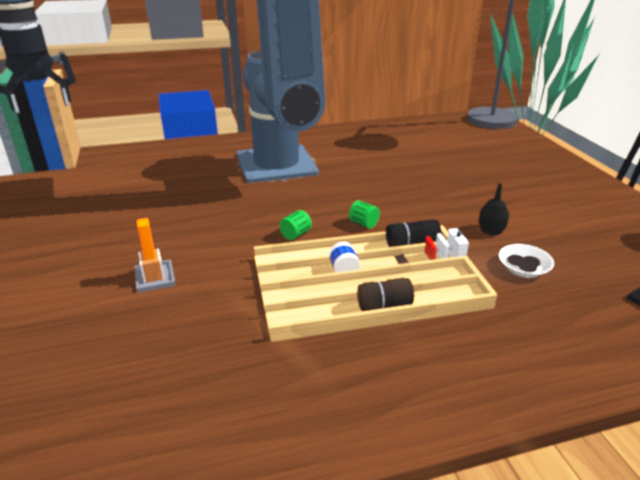

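View pics/top0.png

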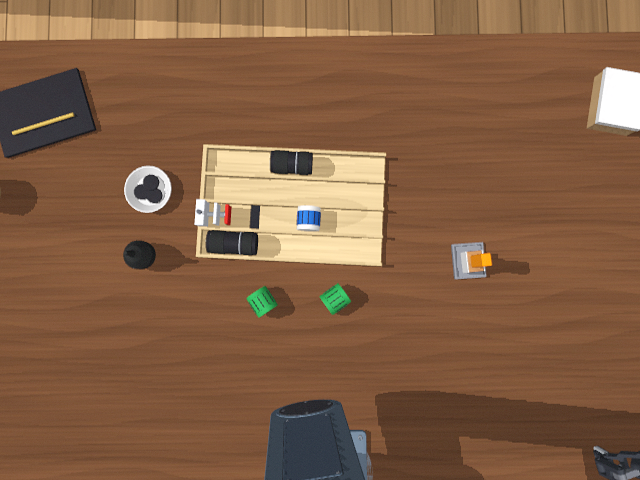

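The scene view shows the paddle in its tray at (152,265), the case at (345,257) and the bumper at (431,247). In the top view rack +x points left, the case is at (309,218), the lip at (255,217), the bumper at (228,215) and the tray at (469,261). Next I'll measure them.

```bash
cat > h.py <<'E'
import numpy as np, cv2
from workcell import *
def ray(n,px):
    c=calibration(n); f=240/np.tan(np.radians(c["fovy"])/2); T=np.array(c["world_from_camera"])
    px=np.atleast_2d(px).astype(float)
    d=np.c_[(px[:,0]-c["cx"])/f,-(px[:,1]-c["cy"])/f,-np.ones(len(px))]@T[:3,:3].T
    return T[:3,3],d
def onz(n,px,z):
    o,d=ray(n,px); return o+d*((z-o[2])/d[:,2])[:,None]
def proj(n,P):
    c=calibration(n); f=240/np.tan(np.radians(c["fovy"])/2); T=np.array(c["world_from_camera"])
    p=(np.atleast_2d(P)-T[:3,3])@T[:3,:3]
    return np.c_[c["cx"]+f*p[:,0]/-p[:,2],c["cy"]-f*p[:,1]/-p[:,2]]
def blob(hsv,lo,hi,roi):
    m=cv2.inRange(hsv,lo,hi); k=np.zeros_like(m); x0,y0,x1,y1=roi; k[y0:y1,x0:x1]=m[y0:y1,x0:x1]
    cs,_=cv2.findContours(k,cv2.RETR_EXTERNAL,cv2.CHAIN_APPROX_NONE)
    return k,max(cs,key=cv2.contourArea)
E
python3 - <<'E'
from h import *
im=cv2.imread("pics/top0.png"); hsv=cv2.cvtColor(im,cv2.COLOR_BGR2HSV)
cv2.imwrite("pics/cropA.png",cv2.resize(im[135:275,185:400],None,fx=3.7,fy=3.7,interpolation=cv2.INTER_CUBIC))
cv2.imwrite("pics/cropB.png",cv2.resize(im[225:295,435:535],None,fx=8,fy=8,interpolation=cv2.INTER_CUBIC))
s=cv2.imread("pics/scene0.png")
cv2.imwrite("pics/cropC.png",cv2.resize(s[205:300,115:195],None,fx=6,fy=6,interpolation=cv2.INTER_CUBIC))
for name,lo,hi,roi,z in (("orange",(8,180,150),(16,255,255),(440,230,520,290),.122),("red",(0,170,120),(5,255,255),(190,190,260,240),.05),
  ("blue",(100,120,80),(125,255,255),(280,190,340,240),.062)):
    k,c=blob(hsv,lo,hi,roi); r=cv2.minAreaRect(c); b=cv2.boxPoints(r); print(name,cv2.contourArea(c),r); print(onz("top",b,z).round(4))
# px corners of rack
k,c=blob(hsv,(12,60,110),(30,200,255),(180,130,400,280)); r=cv2.minAreaRect(c);print("rack",r);print(onz("top",cv2.boxPoints(r),.03).round(4))
E
```

```text
orange 4.0 ((475.892333984375, 260.63848876953125), (12.155403137207031, 10.791020393371582), 82.87498474121094)
[[ 0.4622 -0.2965  0.122 ]
 [ 0.4646 -0.3176  0.122 ]
 [ 0.4408 -0.3197  0.122 ]
 [ 0.4384 -0.2986  0.122 ]]
red 85.0 ((227.0, 214.0), (20.0, 6.0), 90.0)
[[0.5806 0.2009 0.05  ]
 [0.5804 0.1881 0.05  ]
 [0.5376 0.188  0.05  ]
 [0.5378 0.2007 0.05  ]]
blue 263.0 ((308.0, 218.0), (14.0, 22.0), 90.0)
[[ 0.5621  0.0451  0.062 ]
 [ 0.5616 -0.0011  0.062 ]
 [ 0.532  -0.0008  0.062 ]
 [ 0.5326  0.0453  0.062 ]]
rack ((289.4999694824219, 204.49996948242188), (218.99996948242188, 148.99996948242188), -0.0)
[[ 0.4225  0.2983  0.03  ]
 [ 0.7487  0.3018  0.03  ]
 [ 0.7428 -0.1782  0.03  ]
 [ 0.4176 -0.1706  0.03  ]]
```

View pics/cropA.png

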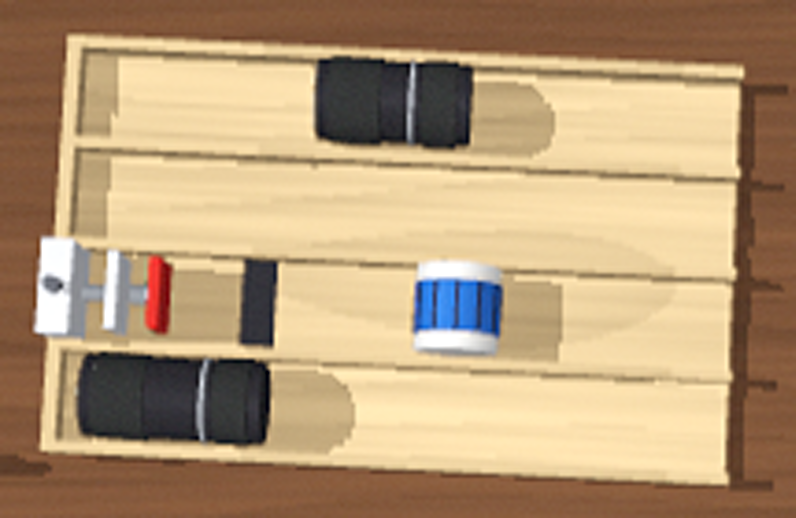

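View pics/cropB.png

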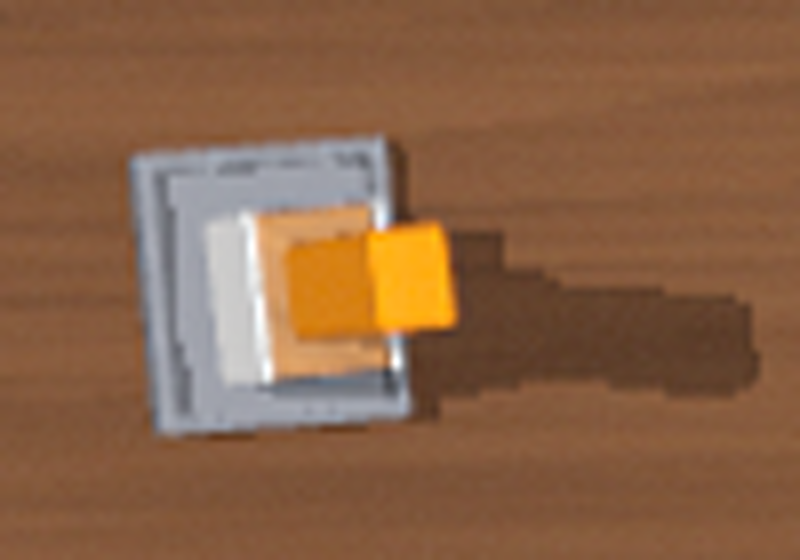

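View pics/cropC.png

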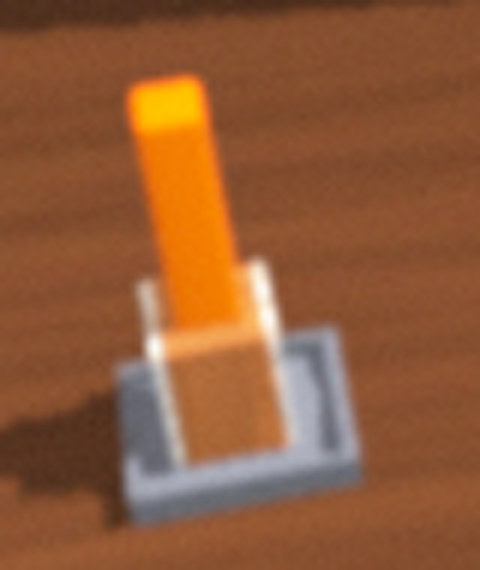

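```bash
python3 - <<'E'
from h import *
def A(p): return (np.array(p,float)+.5)/3.7-.5+[185,135]
def B(p): return (np.array(p,float)+.5)/8-.5+[435,225]
def C(p): return (np.array(p,float)+.5)/6-.5+[115,205]
R=onz("top",A([(68,36),(743,66),(728,485),(40,450)]),.03)[:,:2]; print("rack",R.round(4), [round(np.linalg.norm(R[i]-R[(i+1)%4]),4) for i in range(4)])
c=R.mean(0); ex=(R[0]+R[3]-R[1]-R[2]); yaw=np.arctan2(ex[1],ex[0]); ey=R[3]+R[2]-R[0]-R[1]; yaw2=np.arctan2(ey[1],ey[0])-np.pi/2
print("c",c,np.degrees(yaw),np.degrees(yaw2))
# filter lane walls: upper wall (y_r=0, z=.03) lower wall (y_r=60)
ex=np.array([np.cos(yaw),np.sin(yaw)]); ey=np.array([-ex[1],ex[0]])
def rk(P): return np.c_[(P[:,:2]-c)@ex,(P[:,:2]-c)@ey]*1000
print("case ctr",rk(onz("top",A([(458,308)]),.052)), "ends",rk(onz("top",A([(458,262),(458,355)]),.045)),"sides",rk(onz("top",A([(413,308),(502,308)]),.04)))
print("lip",rk(onz("top",A([(243,302),(276,302)]),.014)), "lip ends",rk(onz("top",A([(260,260),(258,346)]),.014)))
print("red",rk(onz("top",A([(172,262),(168,332)]),.05)))
print("bracket", rk(onz("top",A([(40,238),(84,240),(80,338),(35,332)]),.060)))
T=onz("top",B([(132,155),(385,135),(410,415),(157,435)]),.01)[:,:2]; print("tray",T.round(4),[round(np.linalg.norm(T[i]-T[(i+1)%4]),4) for i in range(4)],T.mean(0))
v=T[0]+T[3]-T[1]-T[2];print("tray yaw",np.degrees(np.arctan2(v[1],v[0]))); v=T[2]+T[3]-T[1]-T[0];print(np.degrees(np.arctan2(v[1],v[0]))-90)
H=onz("top",B([(366,234),(440,222),(458,328),(383,334)]),.122)[:,:2]; print("handle",H.round(4),[round(np.linalg.norm(H[i]-H[(i+1)%4]),4) for i in range(4)],H.mean(0))
print("face top",onz("top",B([(255,212),(272,382)]),.048).round(4))
print("face bottom",onz("top",B([(205,218),(225,385)]),.004).round(4))
print("scene tray far/near rim",onz("scene",C([(118,368),(336,328),(362,462),(128,500)]),.01).round(4))
print("scene handle top",onz("scene",C([(130,85),(200,75),(208,122),(135,132)]),.122).round(4), onz("scene",C([(168,108)]),.122))
print("paddle base near edge scene",onz("scene",C([(180,462),(288,445)]),.004).round(4))
E
```

```text
rack [[ 0.7159  0.251 ]
 [ 0.6931 -0.1475]
 [ 0.4464 -0.1336]
 [ 0.471   0.2656]] [np.float64(0.3992), np.float64(0.2471), np.float64(0.3999), np.float64(0.2454)]
c [0.58161101 0.05889864] 86.60019109495482 86.68647290192474
case ctr [[-39.36069626  30.74623677]] ends [[-37.83821611   3.169949  ]
 [-40.53798333  57.04474418]] sides [[-13.02678485  30.49950687]
 [-64.47660391  28.01936822]]
lip [[89.16774711 28.55440018]
 [69.60965476 27.61199028]] lip ends [[80.5583547   2.98512396]
 [78.74420069 54.30874922]]
red [[126.32872424  11.81251675]
 [126.10863746  52.34274197]]
bracket [[200.72077537   3.06204381]
 [175.53181318   3.00731235]
 [174.10675728  59.229662  ]
 [199.91480813  57.04276681]]
tray [[ 0.493  -0.2892]
 [ 0.4978 -0.3584]
 [ 0.4213 -0.3624]
 [ 0.4166 -0.2936]] [np.float64(0.0694), np.float64(0.0765), np.float64(0.069), np.float64(0.0765)] [ 0.45719511 -0.32590671]
tray yaw 93.91041132240228
-266.85472611733314
handle [[ 0.4648 -0.3173]
 [ 0.4676 -0.3355]
 [ 0.4415 -0.339 ]
 [ 0.4402 -0.3205]] [np.float64(0.0185), np.float64(0.0263), np.float64(0.0185), np.float64(0.0248)] [ 0.45352092 -0.32807033]
face top [[ 0.4748 -0.3114  0.048 ]
 [ 0.43   -0.3143  0.048 ]]
face bottom [[ 0.4759 -0.3102  0.004 ]
 [ 0.4301 -0.3142  0.004 ]]
scene tray far/near rim [[ 0.4212 -0.3622  0.01  ]
 [ 0.4167 -0.2939  0.01  ]
 [ 0.495  -0.2893  0.01  ]
 [ 0.4954 -0.3584  0.01  ]]
scene handle top [[ 0.4402 -0.3387  0.122 ]
 [ 0.4395 -0.3184  0.122 ]
 [ 0.4693 -0.3164  0.122 ]
 [ 0.4695 -0.337   0.122 ]] [[ 0.45754983 -0.32770798  0.122     ]]
paddle base near edge scene [[ 0.4709 -0.3442  0.004 ]
 [ 0.4708 -0.3116  0.004 ]]
```

Both views agree on the tray, paddle and rack to within 2–4 mm, and the sizes match. Next comes a helper that converts world targets into tool moves.

```bash
cat >> h.py <<'E'
from scipy.spatial.transform import Rotation as Ro
RC=np.array([.5816,.0589]); RY=np.radians(86.65)
EX=np.array([np.cos(RY),np.sin(RY)]); EY=np.array([-EX[1],EX[0]])
def rw(x,y): return RC+EX*x/1000+EY*y/1000   # rack mm -> world
def wr(p): d=np.array(p[:2])-RC; return np.array([d@EX,d@EY])*1000
def plan(p,yaw):   # yaw (deg) of tool y axis, tool pointing down
    s=observe(); R=Ro.from_rotvec(s["orientation"]); a=np.radians(yaw)
    y=np.array([np.cos(a),np.sin(a),0]); z=np.array([0,0,-1.]); T=Ro.from_matrix(np.c_[np.cross(y,z),y,z])
    print("t",round(s["clock"],2),"trans mm",(R.inv().apply(np.array(p)-s["tcp_pos"])*1000).round(1),"ang",(R.inv()*T).as_rotvec().round(4))
def st():
    s=observe(); M=Ro.from_rotvec(s["orientation"]).as_matrix()
    print("t",round(s["clock"],2),"tcp",s["tcp_pos"].round(4),"rack",wr(s["tcp_pos"]).round(1),"yaw_y",np.degrees(np.arctan2(M[1,1],M[0,1])).round(2),"tilt",np.degrees(M[:2,2]).round(2),"F_rack",np.r_[EX@s["ft_force"][:2],EY@s["ft_force"][:2],s["ft_force"][2]].round(2),"w",round(s["width"],4))
E
python3 - <<'E'
from h import *
st(); plan([.454,-.328,.16],-84); plan([.454,-.328,.075],-84)
E
```

```text
t 0.1 tcp [ 0.1343 -0.507   0.2302] rack [-591.1  413.5] yaw_y -75.17 tilt [-0.02  0.12] F_rack [-0.04  0.61  0.26] w 0.0858
t 0.1 trans mm [354.9 -91.   70.5] ang [-2.100e-03 -1.000e-04  1.541e-01]
t 0.1 trans mm [354.9 -90.9 155.5] ang [-2.100e-03 -1.000e-04  1.541e-01]
```

Call:
{"name": "carry_out", "arguments": {
  "translation": [
    [40,-10,5],
    [80,-20,12],
    [120,-31,20],
    [160,-41,28],
    [200,-51,36],
    [240,-62,44],
    [280,-72,52],
    [320,-82,62]
  ],
  "angular": [
    [0,0,0.02],
    [0,0,0.04],
    [0,0,0.06],
    [0,0,0.08],
    [0,0,0.1],
    [0,0,0.12],
    [0,0,0.14],
    [0,0,0.154]
  ]
}}

```text
clock: 0.77
tcp_pos: [0.4216, -0.3464, 0.1695]
orientation: [3.137, 0.163, -0.0]
ft_force: [0.1, -1.3, 1.1]
width: 0.0851
```

```bash
python3 - <<'E'
from h import *
st(); plan([.454,-.328,.16],-84)
E
```

```text
t 0.77 tcp [ 0.4216 -0.3464  0.1695] rack [-413.9  136.1] yaw_y -84.04 tilt [-0. -0.] F_rack [-1.33 -0.17  1.15] w 0.0851
t 0.77 trans mm [ 34.2 -14.9   9.5] ang [ 0.0001  0.     -0.0007]
```

Call:
{"name": "carry_out", "arguments": {
  "translation": [
    [17,-7,5],
    [34,-15,9.5],
    [34,-15,9.5],
    [34,-15,9.5]
  ],
  "angular": [
    [0,0,0],
    [0,0,0],
    [0,0,0],
    [0,0,0]
  ]
}}

```text
clock: 1.1
tcp_pos: [0.4523, -0.3283, 0.1594]
orientation: [-3.136, -0.168, 0.003]
ft_force: [-0.1, 0.1, 0.4]
width: 0.0856
```

```bash
python3 - <<'E'
from h import *
st(); plan([.454,-.328,.075],-84)
for n in("scene","top"):
    im=snapshot(n); im=im[200:310,100:240] if n=="scene" else im[210:310,420:550]
    cv2.imwrite(f"pics/{n}1.png",cv2.cvtColor(cv2.resize(im,None,fx=5,fy=5),cv2.COLOR_RGB2BGR))
E
```

```text
t 1.1 tcp [ 0.4523 -0.3283  0.1594] rack [-394.1  106.4] yaw_y -83.87 tilt [-0.12  0.07] F_rack [0.13 0.14 0.44] w 0.0856
t 1.1 trans mm [ 1.9  0.  84.4] ang [-0.0015  0.002   0.0022]
```

View pics/scene1.png

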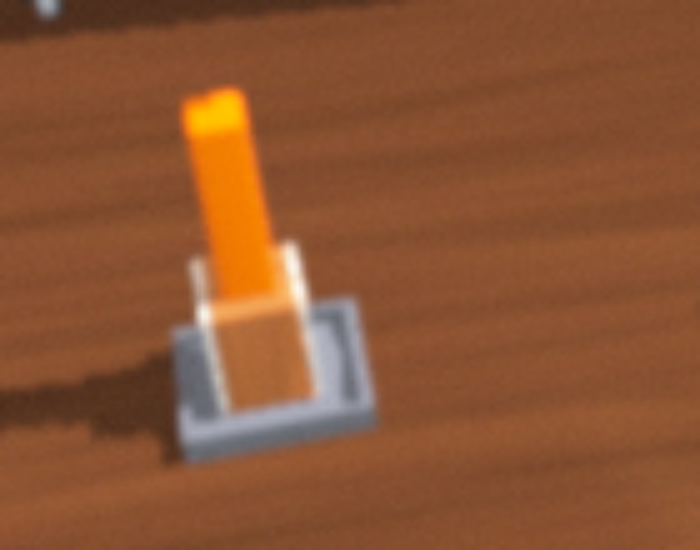

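View pics/top1.png

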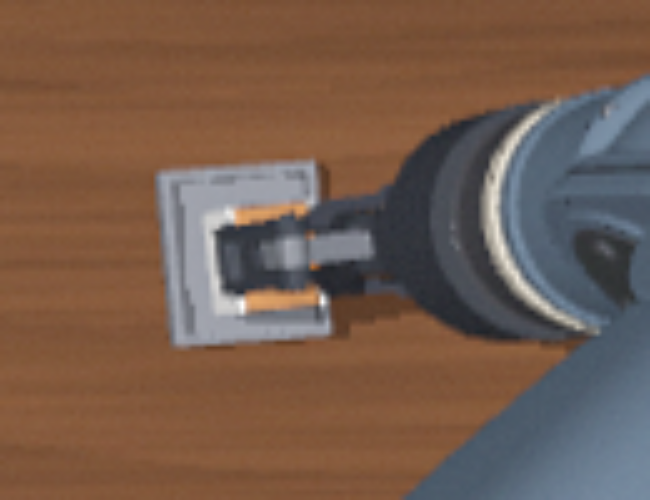

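The top crop shows the fingers over the handle, jaws along the paddle's x. The gripper lies above the scene crop. Next I descend.

Call:
{"name": "carry_out", "arguments": {
  "translation": [
    [1,0,20],
    [1.5,0,40],
    [1.5,0,60],
    [1.5,0,75],
    [1.5,0,83],
    [1.5,0,84],
    [1.5,0,84]
  ],
  "angular": [
    [0,0,0],
    [0,0,0],
    [0,0,0],
    [0,0,0],
    [0,0,0],
    [0,0,0],
    [0,0,0]
  ]
}}

```text
clock: 1.78
tcp_pos: [0.4531, -0.3297, 0.0767]
orientation: [-3.137, -0.162, 0.001]
ft_force: [-1.2, 0.2, -0.4]
width: 0.0853
```

```bash
python3 - <<'E'
from h import *
st()
E
```

```text
t 1.78 tcp [ 0.4531 -0.3297  0.0767] rack [-395.4  105.6] yaw_y -84.07 tilt [-0.02  0.01] F_rack [ 0.08  1.21 -0.41] w 0.0853
```

Call:
{"name": "carry_out", "arguments": {
  "translation": [
    [0,0,0],
    [0,0,0],
    [0,0,0],
    [0,0,0],
    [0,0,0],
    [0,0,0],
    [0,0,0],
    [0,0,0]
  ],
  "angular": [
    [0,0,0],
    [0,0,0],
    [0,0,0],
    [0,0,0],
    [0,0,0],
    [0,0,0],
    [0,0,0],
    [0,0,0]
  ],
  "gripper": 1.0,
  "grip_force": 50
}}

```text
clock: 2.45
tcp_pos: [0.4543, -0.3295, 0.0772]
orientation: [3.136, 0.165, 0.002]
ft_force: [-0.3, -0.7, 2.3]
width: 0.0195
```

```bash
python3 - <<'E'
from h import *
st()
for n in("scene","top"):
    im=snapshot(n); im=im[150:310,80:240] if n=="scene" else im[210:310,420:550]
    cv2.imwrite(f"pics/{n}2.png",cv2.cvtColor(cv2.resize(im,None,fx=4,fy=4),cv2.COLOR_RGB2BGR))
E
```

```text
t 2.45 tcp [ 0.4543 -0.3295  0.0772] rack [-395.1  104.4] yaw_y -83.99 tilt [ 0.06 -0.05] F_rack [-0.76  0.21  2.34] w 0.0195
```

View pics/scene2.png

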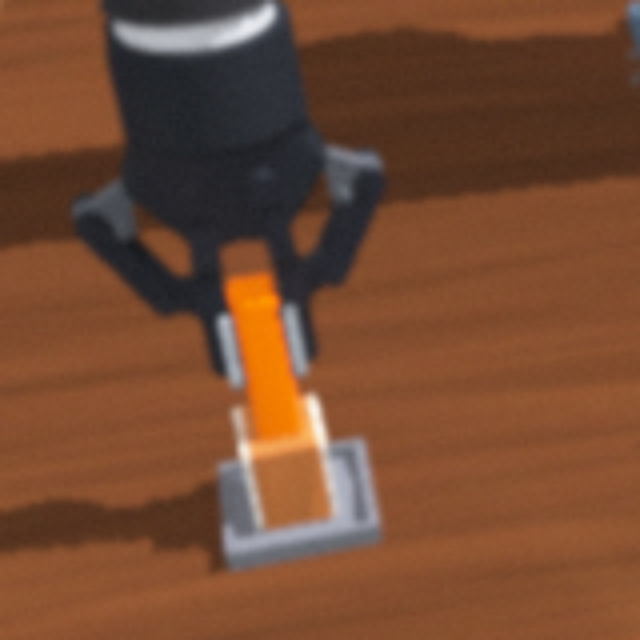

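The scene crop shows the fingers holding the handle upright, opening 19.5 mm. That fixes the paddle underside at TCP z − 0.073. Next I lift, then travel to above the open end of the lane.

```bash
python3 - <<'E'
from h import *
st(); p=rw(-130,30); print(p); plan([*p,.16],-93.35); plan([*p,.094],-93.35)
E
```

```text
t 2.55 tcp [ 0.4543 -0.3295  0.0771] rack [-395.2  104.4] yaw_y -83.99 tilt [ 0.06 -0.05] F_rack [-0.17 -1.07  3.03] w 0.0196
[ 0.54405469 -0.0691248 ]
t 2.55 trans mm [ 116.6 -249.5  -83. ] ang [ 0.0009 -0.001   0.1633]
t 2.55 trans mm [ 116.6 -249.5  -17. ] ang [ 0.0009 -0.001   0.1633]
```

Call:
{"name": "carry_out", "arguments": {
  "translation": [
    [0,0,-10],
    [0,0,-25],
    [0,0,-45],
    [0,0,-65],
    [0,0,-80],
    [0,0,-83],
    [0,0,-83],
    [0,0,-83]
  ],
  "angular": [
    [0,0,0],
    [0,0,0],
    [0,0,0],
    [0,0,0],
    [0,0,0],
    [0,0,0],
    [0,0,0],
    [0,0,0]
  ]
}}

```text
clock: 3.22
tcp_pos: [0.4534, -0.3288, 0.1586]
orientation: [-3.136, -0.164, 0.002]
ft_force: [-0.3, -0.2, -2.4]
width: 0.0189
```

```bash
python3 - <<'E'
from h import *
st(); p=rw(-130,30); print(p); plan([*p,.16],-93.35)
im=snapshot("scene")[100:310,60:260]
cv2.imwrite(f"pics/scene3.png",cv2.cvtColor(cv2.resize(im,None,fx=2.5,fy=2.5),cv2.COLOR_RGB2BGR))
E
```

```text
t 3.22 tcp [ 0.4534 -0.3288  0.1586] rack [-394.5  105.3] yaw_y -84.0 tilt [-0.07  0.06] F_rack [-0.26  0.33 -2.41] w 0.0189
[ 0.54405469 -0.0691248 ]
t 3.22 trans mm [ 117.3 -248.8   -1.2] ang [-0.0011  0.0012  0.1633]
```

View pics/scene3.png

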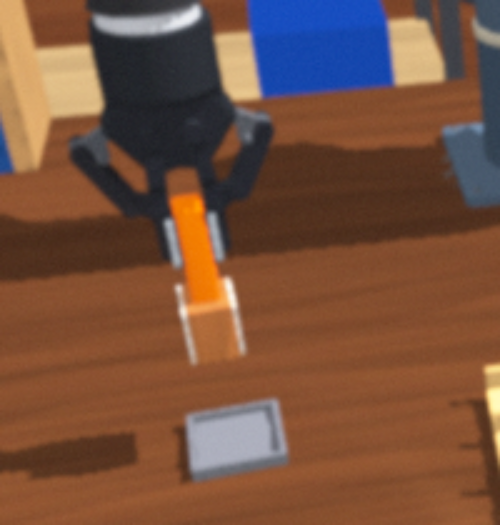

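The paddle hangs upright, clear of the tray. Next I move over the lane.

Call:
{"name": "carry_out", "arguments": {
  "translation": [
    [10,-22,0],
    [26,-55,0],
    [43,-92,0],
    [61,-130,0],
    [79,-168,0],
    [97,-205,0],
    [111,-236,0],
    [117,-248,0]
  ],
  "angular": [
    [0,0,0.01],
    [0,0,0.03],
    [0,0,0.06],
    [0,0,0.09],
    [0,0,0.12],
    [0,0,0.145],
    [0,0,0.16],
    [0,0,0.163]
  ]
}}

```text
clock: 3.93
tcp_pos: [0.5438, -0.0653, 0.1575]
orientation: [-3.137, 0.085, 0.005]
ft_force: [-0.2, 0.4, -1.0]
width: 0.0196
```

Call:
{"name": "carry_out", "arguments": {
  "translation": [
    [0,0,0],
    [0,0,0]
  ],
  "angular": [
    [0,0,0],
    [0,0,0]
  ]
}}

```text
clock: 4.1
tcp_pos: [0.5433, -0.0693, 0.1578]
orientation: [-3.14, 0.088, 0.005]
ft_force: [0.6, -0.7, -2.0]
width: 0.0195
```

```bash
python3 - <<'E'
from h import *
st(); p=rw(-130,30); print(p); plan([*p,.094],-93.35)
for n in("scene","top"):
    im=snapshot(n); im=im[110:350,220:520] if n=="scene" else im[130:290,180:440]
    cv2.imwrite(f"pics/{n}4.png",cv2.cvtColor(cv2.resize(im,None,fx=2.6,fy=2.5),cv2.COLOR_RGB2BGR))
E
```

```text
t 4.1 tcp [ 0.5433 -0.0693  0.1578] rack [-130.2   30.7] yaw_y -93.21 tilt [-0.19  0.01] F_rack [-0.64 -0.6  -2.01] w 0.0195
[ 0.54405469 -0.0691248 ]
t 4.1 trans mm [ 0.9 -0.2 63.8] ang [0.0001 0.0033 0.0025]
```

View pics/scene4.png

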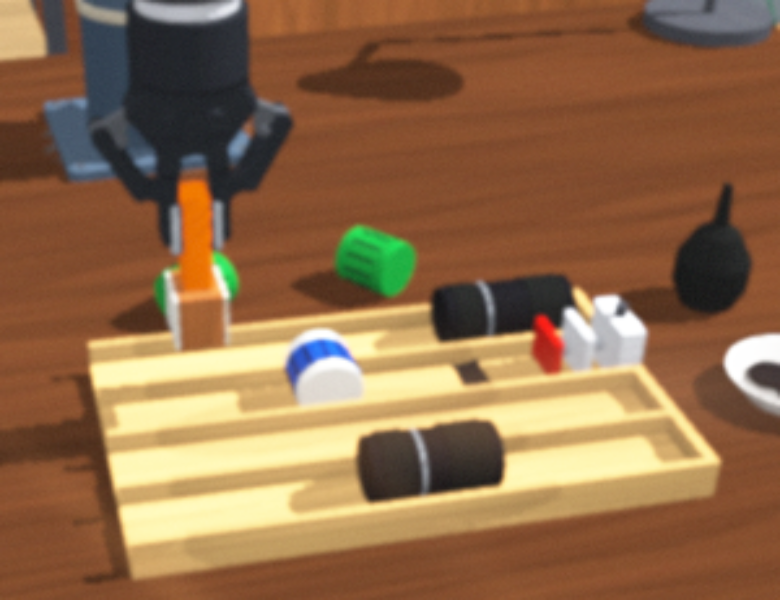

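View pics/top4.png

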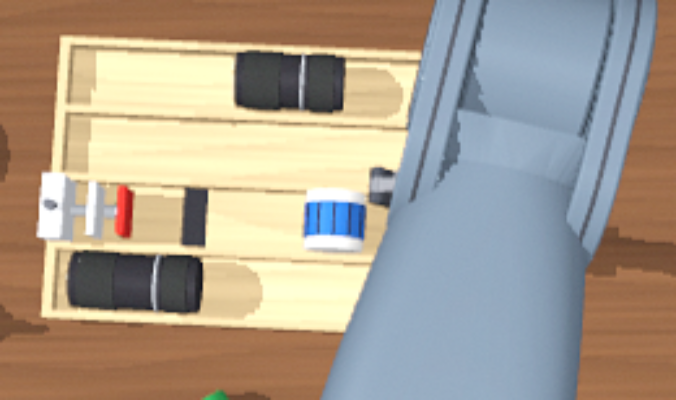

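The paddle is over the lane behind the case, and lane and paddle directions match. I lower it gently, watching for wall contact.

Call:
{"name": "carry_out", "arguments": {
  "translation": [
    [0.5,0,10],
    [0.5,0,22],
    [0.5,0,34],
    [0.5,0,44],
    [0.5,0,52],
    [0.5,0,58],
    [0.5,0,62],
    [0.5,0,62]
  ],
  "angular": [
    [0,0,0],
    [0,0.002,0.002],
    [0,0.002,0.002],
    [0,0.002,0.002],
    [0,0.002,0.002],
    [0,0.002,0.002],
    [0,0.002,0.002],
    [0,0.002,0.002]
  ]
}}

```text
clock: 4.87
tcp_pos: [0.544, -0.0703, 0.0963]
orientation: [-3.14, 0.095, -0.0]
ft_force: [-0.2, -0.0, -1.1]
width: 0.0195
```

```bash
python3 - <<'E'
from h import *
st()
im=snapshot("scene")[200:310,240:410]
cv2.imwrite(f"pics/scene5.png",cv2.cvtColor(cv2.resize(im,None,fx=4.5,fy=4.5),cv2.COLOR_RGB2BGR))
E
```

```text
t 4.87 tcp [ 0.544  -0.0703  0.0963] rack [-131.1   30. ] yaw_y -93.46 tilt [0.01 0.02] F_rack [-0.03  0.17 -1.1 ] w 0.0195
```

View pics/scene5.png

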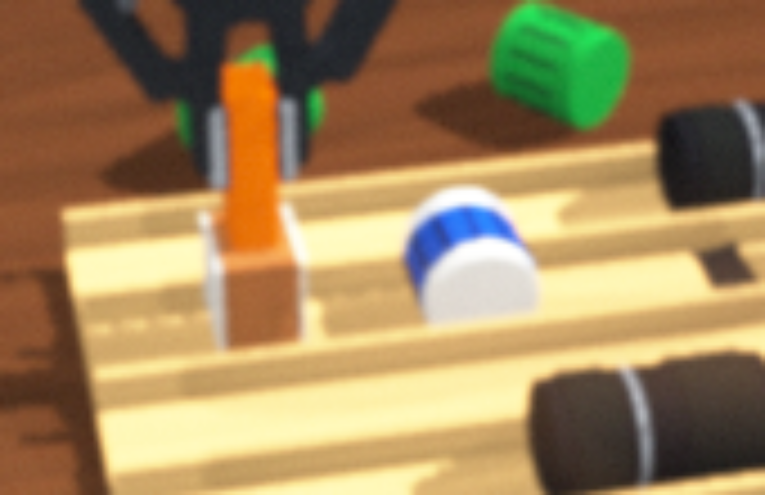

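The paddle stands inside the lane with no side force. I close the gap to the case and start slowly.

Call:
{"name": "carry_out", "arguments": {
  "translation": [
    [0,-5,2],
    [0,-12,2],
    [0,-20,2],
    [0,-27,2],
    [0,-33,2],
    [0,-38,2],
    [0,-41,2],
    [0,-43,2]
  ],
  "angular": [
    [0,0,0],
    [0,0,0],
    [0,0,0],
    [0,0,0],
    [0,0,0],
    [0,0,0],
    [0,0,0],
    [0,0,0]
  ]
}}

```text
clock: 5.58
tcp_pos: [0.5474, -0.0267, 0.0956]
orientation: [3.14, -0.093, 0.003]
ft_force: [-0.5, 1.0, -2.0]
width: 0.0198
```

Call:
{"name": "carry_out", "arguments": {
  "translation": [
    [0,-2,0],
    [0,-4,0],
    [0,-6,0],
    [0,-8,0],
    [0,-10,0],
    [0,-12,0],
    [0,-14,0],
    [0,-16,0]
  ],
  "angular": [
    [0,0,0],
    [0,0,0],
    [0,0,0],
    [0,0,0],
    [0,0,0],
    [0,0,0],
    [0,0,0],
    [0,0,0]
  ]
}}

```text
clock: 6.25
tcp_pos: [0.5483, -0.0113, 0.0955]
orientation: [3.14, -0.095, 0.003]
ft_force: [0.9, 0.2, -1.1]
width: 0.0195
```

```bash
python3 - <<'E'
from h import *
st()
for n in("scene","top"):
    im=snapshot(n); im=im[200:310,240:410] if n=="scene" else im[180:260,180:350]
    cv2.imwrite(f"pics/{n}6.png",cv2.cvtColor(cv2.resize(im,None,fx=4.5,fy=4.5),cv2.COLOR_RGB2BGR))
E
```

```text
t 6.25 tcp [ 0.5483 -0.0113  0.0955] rack [-72.   29.1] yaw_y -93.46 tilt [ 0.11 -0.  ] F_rack [ 0.27 -0.85 -1.08] w 0.0195
```

View pics/scene6.png

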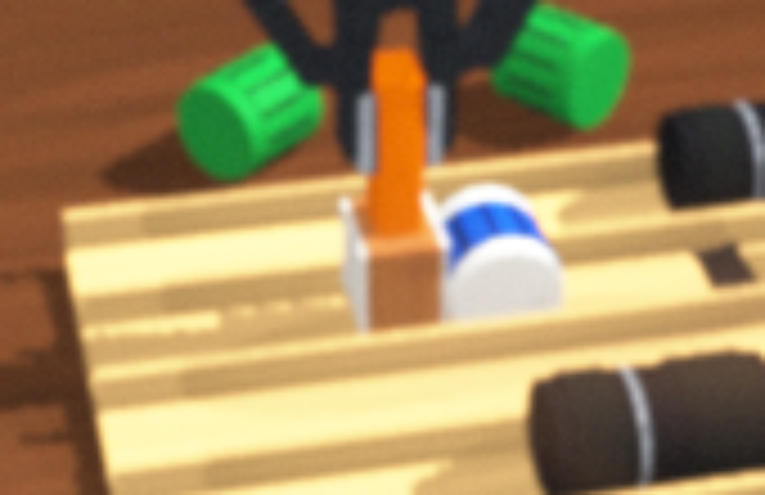

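View pics/top6.png

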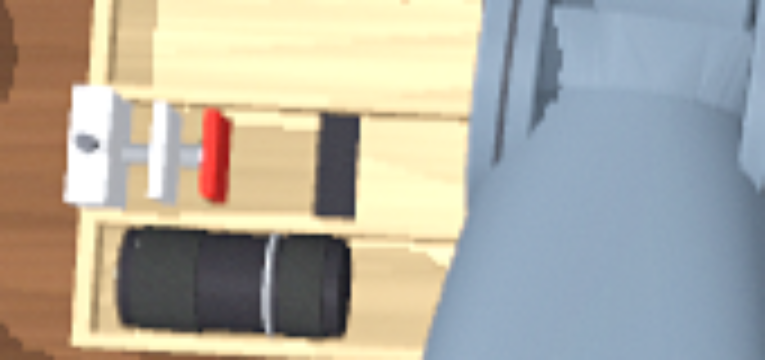

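The paddle is in contact and the case has begun rolling (case rack x ≈ −29). The lip is still ahead. I roll on at about 36 mm/s.

Call:
{"name": "carry_out", "arguments": {
  "translation": [
    [-0.2,-2.5,0.3],
    [-0.4,-5,0.6],
    [-0.6,-8,0.9],
    [-0.8,-11,1.2],
    [-0.8,-14,1.5],
    [-0.8,-17,1.5],
    [-0.8,-20,1.5],
    [-0.8,-23,1.5]
  ],
  "angular": [
    [0,0,0],
    [0,0,0],
    [0,0,0],
    [0,0,0],
    [0,0,0],
    [0,0,0],
    [0,0,0],
    [0,0,0]
  ]
}}

```text
clock: 7.02
tcp_pos: [0.5489, 0.012, 0.094]
orientation: [3.14, -0.094, 0.003]
ft_force: [-0.3, -0.4, -0.5]
width: 0.0196
```

Call:
{"name": "carry_out", "arguments": {
  "translation": [
    [0,-3,0],
    [0,-6,0],
    [0,-9,0],
    [0,-12,0],
    [0,-15,0],
    [0,-18,0],
    [0,-21,0],
    [0,-24,0]
  ],
  "angular": [
    [0,0,0],
    [0,0,0],
    [0,0,0],
    [0,0,0],
    [0,0,0],
    [0,0,0],
    [0,0,0],
    [0,0,0]
  ]
}}

```text
clock: 7.68
tcp_pos: [0.5503, 0.0349, 0.094]
orientation: [-3.139, 0.092, -0.003]
ft_force: [-0.5, 0.1, -1.2]
width: 0.0191
```

Call:
{"name": "carry_out", "arguments": {
  "translation": [
    [0,-3,0],
    [0,-6,0],
    [0,-9,0],
    [0,-12,0],
    [0,-15,0],
    [0,-18,0],
    [0,-21,0],
    [0,-23.5,0]
  ],
  "angular": [
    [0,0,0],
    [0,0,0],
    [0,0,0],
    [0,0,0],
    [0,0,0],
    [0,0,0],
    [0,0,0],
    [0,0,0]
  ]
}}

```text
clock: 8.35
tcp_pos: [0.5512, 0.047, 0.0941]
orientation: [-3.131, 0.064, -0.003]
ft_force: [0.7, 0.8, -1.0]
width: 0.0197
```

```bash
python3 - <<'E'
from h import *
st()
for n in("scene","top"):
    im=snapshot(n); im=im[200:310,300:490] if n=="scene" else im[180:260,180:350]
    cv2.imwrite(f"pics/{n}7.png",cv2.cvtColor(cv2.resize(im,None,fx=4.2,fy=4.2),cv2.COLOR_RGB2BGR))
E
```

```text
t 8.35 tcp [0.5512 0.047  0.0941] rack [-13.7  29.7] yaw_y -92.36 tilt [0.13 0.59] F_rack [ 0.85 -0.66 -1.05] w 0.0197
```

View pics/scene7.png

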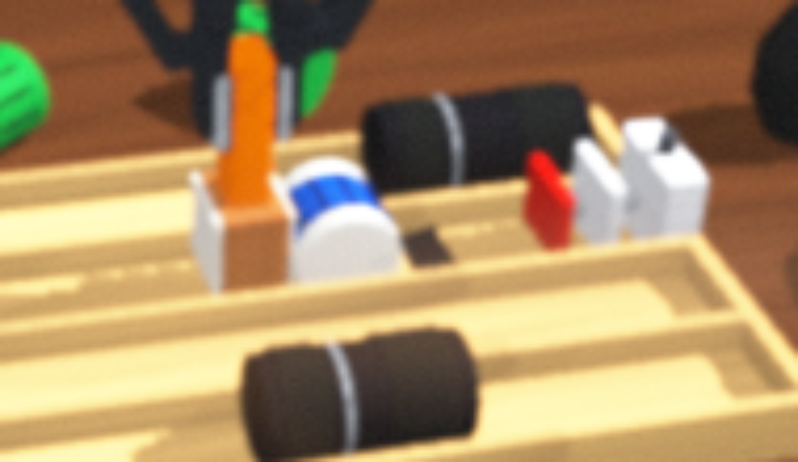

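View pics/top7.png

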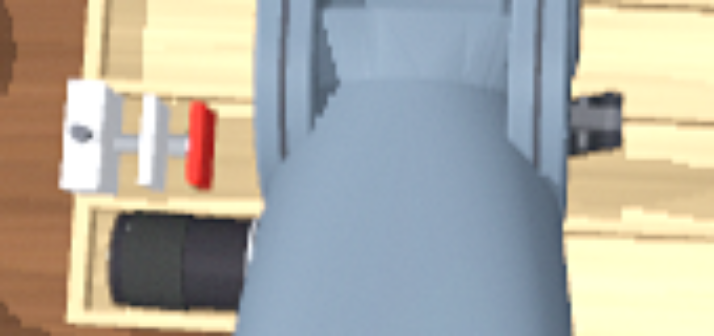

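The last row set covered only 12 mm of 23.5 and the tool turned about 1°. The case is just short of the lip. I'll check the joints.

```bash
python3 - <<'E'
from h import *
s=observe(); print(s["joint_positions"].round(3),s["dq"].round(3),s["joint_torque"].round(1)); st(); plan([*rw(-13.7,29.7),.094],-93.35)
E
```

```text
[-0.042  0.131 -0.085  1.353  0.01   3.141] [-0.005 -0.002  0.001 -0.    -0.005  0.   ] [  0.  -37.5  32.4  -0.    0.1   0. ]
t 8.45 tcp [0.5512 0.047  0.0941] rack [-13.7  29.7] yaw_y -92.35 tilt [0.13 0.59] F_rack [ 0.26 -1.12 -1.11] w 0.0196
t 8.45 trans mm [-0.   0.   0.1] ang [-0.0103 -0.0018  0.0174]
```

Joint 6 is at its 3.14 limit, because I took the grasp half-turn that runs out here. The fix: back off, stand the paddle on the lane floor behind the case, turn the gripper half a turn, and regrip. The case has stopped at rack x ≈ 29, well short of the lip.

```bash
python3 - <<'E'
from h import *
plan([*rw(-58,29.7),.094],-93.35)
E
```

```text
t 8.45 trans mm [-0.8 44.3 -0.4] ang [-0.0103 -0.0018  0.0174]
```

Call:
{"name": "carry_out", "arguments": {
  "translation": [
    [0,2,0],
    [0,6,0],
    [0,12,0],
    [0,19,0],
    [0,26,0],
    [0,33,0],
    [0,39,0],
    [0,44,0]
  ],
  "angular": [
    [0,0,0],
    [-0.002,0,0.003],
    [-0.005,0,0.007],
    [-0.008,0,0.012],
    [-0.01,0,0.017],
    [-0.01,0,0.017],
    [-0.01,0,0.017],
    [-0.01,0,0.017]
  ]
}}

```text
clock: 9.12
tcp_pos: [0.5493, 0.0018, 0.0936]
orientation: [-3.14, 0.093, -0.003]
ft_force: [0.7, 0.3, -2.2]
width: 0.0193
```

Call:
{"name": "carry_out", "arguments": {
  "translation": [
    [0,0,0],
    [0,0,0]
  ],
  "angular": [
    [0,0,0],
    [0,0,0]
  ]
}}

```text
clock: 9.28
tcp_pos: [0.5493, 0.0025, 0.0936]
orientation: [-3.14, 0.093, -0.003]
ft_force: [0.4, -0.0, -1.9]
width: 0.0194
```

```bash
python3 - <<'E'
from h import *
st();plan([*rw(-58,29.7),.086],-93.35)
for n in("scene",):
    im=snapshot(n); im=im[200:310,270:460] if n=="scene" else im[180:260,180:350]
    cv2.imwrite(f"pics/{n}8.png",cv2.cvtColor(cv2.resize(im,None,fx=4.2,fy=4.2),cv2.COLOR_RGB2BGR))
E
```

```text
t 9.28 tcp [0.5493 0.0025 0.0936] rack [-58.2  28.9] yaw_y -93.39 tilt [0.11 0.02] F_rack [-0.02 -0.44 -1.91] w 0.0194
t 9.28 trans mm [-0.8 -0.2  7.6] ang [-0.0005 -0.0019 -0.0008]
```

View pics/scene8.png

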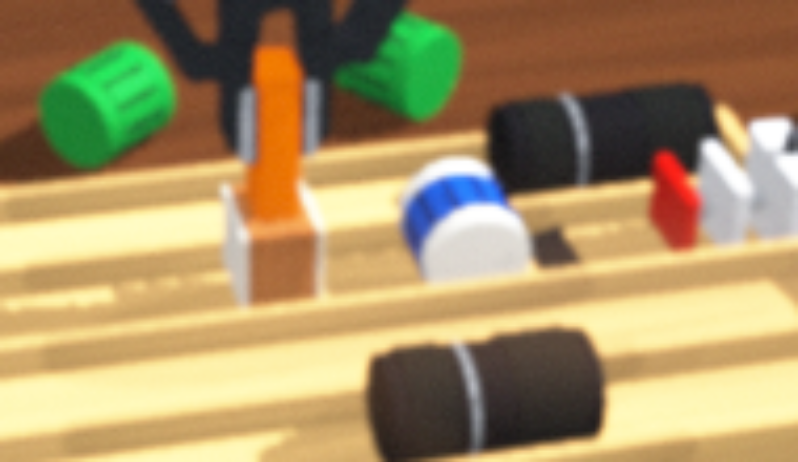

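The case stayed put, with a clear gap to the paddle. I set the paddle down on the lane floor.

Call:
{"name": "carry_out", "arguments": {
  "translation": [
    [-0.3,0,2],
    [-0.5,0,4],
    [-0.5,0,6],
    [-0.5,0,7.5],
    [-0.5,0,8.5],
    [-0.5,0,8.5]
  ],
  "angular": [
    [0,0,0],
    [0,0,0],
    [0,0,0],
    [0,0,0],
    [0,0,0],
    [0,0,0]
  ]
}}

```text
clock: 9.83
tcp_pos: [0.5488, 0.0031, 0.0852]
orientation: [-3.14, 0.091, -0.003]
ft_force: [-0.0, 0.7, -0.6]
width: 0.0194
```

```bash
python3 - <<'E'
from h import *
st()
E
```

```text
t 9.83 tcp [0.5488 0.0031 0.0852] rack [-57.6  29.5] yaw_y -93.33 tilt [0.1  0.01] F_rack [ 0.74  0.05 -0.58] w 0.0194
```

Call:
{"name": "carry_out", "arguments": {
  "translation": [
    [0,0,0.4],
    [0,0,0.8],
    [0,0,0.8]
  ],
  "angular": [
    [0,0,0],
    [0,0,0],
    [0,0,0]
  ]
}}

```text
clock: 10.08
tcp_pos: [0.5489, 0.003, 0.0851]
orientation: [-3.14, 0.091, -0.003]
ft_force: [-2.8, 0.4, 4.5]
width: 0.0193
```

Call:
{"name": "carry_out", "arguments": {
  "translation": [
    [0,0,0],
    [0,0,0],
    [0,0,0],
    [0,0,0],
    [0,0,0],
    [0,0,0]
  ],
  "angular": [
    [0,0,0],
    [0,0,0],
    [0,0,0],
    [0,0,0],
    [0,0,0],
    [0,0,0]
  ],
  "gripper": 0.0
}}

```text
clock: 10.58
tcp_pos: [0.5489, 0.0028, 0.0841]
orientation: [-3.14, 0.092, -0.003]
ft_force: [-0.6, 0.0, 0.8]
width: 0.0854
```

```bash
python3 - <<'E'
from h import *
st()
E
```

```text
t 10.58 tcp [0.5489 0.0028 0.0841] rack [-57.9  29.4] yaw_y -93.35 tilt [0.1 0. ] F_rack [-0.02  0.64  0.75] w 0.0854
```

The paddle touched down (+4.5 N) and is released. I raise, then turn the gripper half a turn.

Call:
{"name": "carry_out", "arguments": {
  "translation": [
    [0,0,-10],
    [0,0,-30],
    [0,0,-55],
    [0,0,-72],
    [0,0,-76],
    [0,0,-76],
    [0,0,-76],
    [0,0,-76]
  ],
  "angular": [
    [0,0,0],
    [0,0,0],
    [0,0,0],
    [0,0,-0.06],
    [0,0,-0.18],
    [0,0,-0.3],
    [0,0,-0.42],
    [0,0,-0.54]
  ]
}}

```text
clock: 11.25
tcp_pos: [0.5492, 0.0028, 0.1617]
orientation: [3.048, 0.758, 0.005]
ft_force: [-0.5, -0.3, 0.9]
width: 0.0855
```

Call:
{"name": "carry_out", "arguments": {
  "translation": [
    [0,0,0],
    [0,0,0],
    [0,0,0],
    [0,0,0],
    [0,0,0],
    [0,0,0],
    [0,0,0],
    [0,0,0]
  ],
  "angular": [
    [0,0,-0.12],
    [0,0,-0.24],
    [0,0,-0.36],
    [0,0,-0.48],
    [0,0,-0.6],
    [0,0,-0.72],
    [0,0,-0.84],
    [0,0,-0.96]
  ]
}}

```text
clock: 11.92
tcp_pos: [0.549, 0.0028, 0.1613]
orientation: [2.353, 2.079, 0.003]
ft_force: [-0.2, 0.3, 0.1]
width: 0.0853
```

Call:
{"name": "carry_out", "arguments": {
  "translation": [
    [0,0,0],
    [0,0,0],
    [0,0,0],
    [0,0,0],
    [0,0,0],
    [0,0,0],
    [0,0,0],
    [0,0,0]
  ],
  "angular": [
    [0,0,-0.12],
    [0,0,-0.24],
    [0,0,-0.36],
    [0,0,-0.48],
    [0,0,-0.6],
    [0,0,-0.72],
    [0,0,-0.84],
    [0,0,-0.96]
  ]
}}

```text
clock: 12.58
tcp_pos: [0.549, 0.0028, 0.1612]
orientation: [1.126, 2.93, 0.002]
ft_force: [0.3, 0.2, -1.5]
width: 0.0851
```

```bash
python3 - <<'E'
from h import *
st();plan([.5489,.0028,.16],86.65)
im=snapshot("scene")[150:310,240:460]
cv2.imwrite(f"pics/scene9.png",cv2.cvtColor(cv2.resize(im,None,fx=3.5,fy=3.5),cv2.COLOR_RGB2BGR))
E
```

```text
t 12.58 tcp [0.549  0.0028 0.1612] rack [-57.9  29.3] yaw_y 47.95 tilt [ 0.16 -0.  ] F_rack [ 0.26 -0.28 -1.5 ] w 0.0851
t 12.58 trans mm [ 0.  -0.1  1.2] ang [ 0.0011  0.0026 -0.6755]
```

View pics/scene9.png

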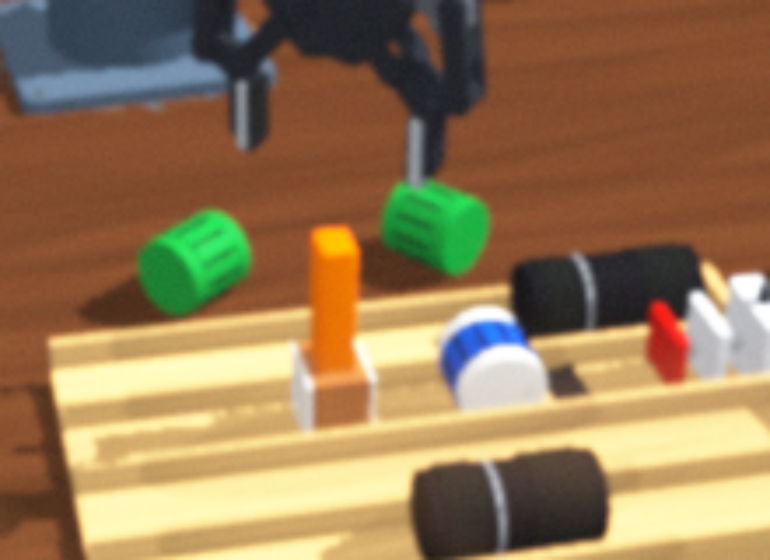

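The paddle stands upright on its own in the lane and the case is unmoved. I finish the turn and descend.

Call:
{"name": "carry_out", "arguments": {
  "translation": [
    [0,0,0],
    [0,0,0],
    [0,0,0],
    [0,0,0],
    [0,0,0],
    [0,0,0],
    [0,0,10],
    [0,0,25]
  ],
  "angular": [
    [0,0,-0.12],
    [0,0,-0.24],
    [0,0,-0.36],
    [0,0,-0.48],
    [0,0,-0.6],
    [0,0,-0.675],
    [0,0,-0.675],
    [0,0,-0.675]
  ]
}}

```text
clock: 13.3
tcp_pos: [0.5505, 0.0027, 0.1372]
orientation: [0.108, 3.133, -0.0]
ft_force: [0.7, -0.7, -0.4]
width: 0.0852
```

```bash
python3 - <<'E'
from h import *
st();plan([.5489,.0028,.0848],86.65)
E
```

```text
t 13.3 tcp [0.5505 0.0027 0.1372] rack [-58.   27.8] yaw_y 86.05 tilt [ 0.38 -0.03] F_rack [-0.68 -0.78 -0.42] w 0.0852
t 13.3 trans mm [ 1.9  0.  52.4] ang [-0.0001  0.0067 -0.0105]
```

Call:
{"name": "carry_out", "arguments": {
  "translation": [
    [0.5,0,12],
    [0.5,0,25],
    [0.5,0,38],
    [0.5,0,47],
    [0.5,0,51],
    [0.5,0,51.5],
    [0.5,0,51.5]
  ],
  "angular": [
    [0,0,-0.001],
    [0,0,-0.001],
    [0,0,-0.001],
    [0,0,-0.001],
    [0,0,-0.001],
    [0,0,-0.001],
    [0,0,-0.001]
  ]
}}

```text
clock: 13.88
tcp_pos: [0.5482, 0.0029, 0.0837]
orientation: [0.101, 3.138, 0.0]
ft_force: [-0.2, 0.2, 0.2]
width: 0.0854
```

```bash
python3 - <<'E'
from h import *
st()
E
```

```text
t 13.88 tcp [0.5482 0.0029 0.0837] rack [-57.8  30. ] yaw_y 86.3 tilt [0.08 0.01] F_rack [0.19 0.18 0.25] w 0.0854
```

Call:
{"name": "carry_out", "arguments": {
  "translation": [
    [0,0,-0.8],
    [0,0,-0.8],
    [0,0,-0.8],
    [0,0,-0.8],
    [0,0,-0.8],
    [0,0,-0.8],
    [0,0,-0.8]
  ],
  "angular": [
    [0,0,0],
    [0,0,-0.004],
    [0,0,-0.004],
    [0,0,-0.004],
    [0,0,-0.004],
    [0,0,-0.004],
    [0,0,-0.004]
  ],
  "gripper": 1.0,
  "grip_force": 50
}}

```text
clock: 14.47
tcp_pos: [0.5487, 0.0029, 0.0851]
orientation: [0.094, 3.137, 0.0]
ft_force: [-0.5, 0.1, 0.6]
width: 0.0194
```

```bash
python3 - <<'E'
from h import *
st()
E
```

```text
t 14.47 tcp [0.5487 0.0029 0.0851] rack [-57.8  29.5] yaw_y 86.57 tilt [0.16 0.  ] F_rack [0.07 0.55 0.65] w 0.0194
```

Call:
{"name": "carry_out", "arguments": {
  "translation": [
    [0,0,-2],
    [0,0,-4],
    [0,0,-6],
    [0,0,-8],
    [0,0,-8],
    [0,0,-8],
    [0,0,-8]
  ],
  "angular": [
    [0,0,0],
    [0,0,0],
    [0,0,0],
    [0,0,0],
    [0,0,0],
    [0,0,0],
    [0,0,0]
  ]
}}

```text
clock: 15.05
tcp_pos: [0.5483, 0.0029, 0.0925]
orientation: [0.094, 3.139, 0.0]
ft_force: [0.7, -0.4, -1.8]
width: 0.0196
```

```bash
python3 - <<'E'
from h import *
st(); print(observe()["joint_positions"])
im=snapshot("scene")[200:310,270:460]
cv2.imwrite(f"pics/scene10.png",cv2.cvtColor(cv2.resize(im,None,fx=4.2,fy=4.2),cv2.COLOR_RGB2BGR))
E
```

```text
t 15.05 tcp [0.5483 0.0029 0.0925] rack [-57.8  30. ] yaw_y 86.57 tilt [0.1  0.01] F_rack [-0.41 -0.74 -1.79] w 0.0196
[-1.17143565e-01  1.20817735e-01 -9.94818854e-02  1.34886322e+00
  3.30556408e-04 -5.71910887e-02]
```

View pics/scene10.png

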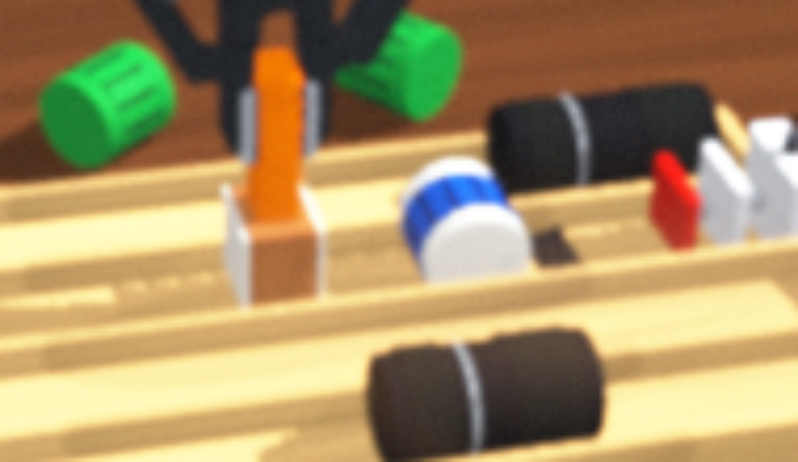

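The paddle is re-gripped and about 7–8 mm above the floor, with joint 6 now near 0. I close the gap again.

Call:
{"name": "carry_out", "arguments": {
  "translation": [
    [0,4,-0.5],
    [0,10,-0.7],
    [0,17,-0.7],
    [0,24,-0.7],
    [0,30,-0.7],
    [0,34,-0.7],
    [0,37,-0.7],
    [0,39,-0.7]
  ],
  "angular": [
    [0,0,0],
    [0,0,0],
    [0,0,0],
    [0,0,0],
    [0,0,0],
    [0,0,0],
    [0,0,0],
    [0,0,0]
  ]
}}

```text
clock: 15.77
tcp_pos: [0.5507, 0.0425, 0.0933]
orientation: [0.093, 3.138, 0.0]
ft_force: [1.0, 0.2, -1.6]
width: 0.0196
```

Call:
{"name": "carry_out", "arguments": {
  "translation": [
    [0,2,0],
    [0,4,0],
    [0,6,0],
    [0,8,0],
    [0,10,0],
    [0,12.5,0],
    [0,15,0],
    [0,17.5,0]
  ],
  "angular": [
    [0,0,0],
    [0,0,0],
    [0,0,0],
    [0,0,0],
    [0,0,0],
    [0,0,0],
    [0,0,0],
    [0,0,0]
  ]
}}

```text
clock: 16.43
tcp_pos: [0.5518, 0.0595, 0.0933]
orientation: [0.094, 3.138, 0.0]
ft_force: [0.2, 0.4, -1.3]
width: 0.0193
```

Call:
{"name": "carry_out", "arguments": {
  "translation": [
    [0,2.5,0],
    [0,5,0],
    [0,7.5,0],
    [0,10,0],
    [0,12.5,0],
    [0,14.5,0],
    [0,16,0],
    [0,17,0]
  ],
  "angular": [
    [0,0,0],
    [0,0,0],
    [0,0,0],
    [0,0,0],
    [0,0,0],
    [0,0,0],
    [0,0,0],
    [0,0,0]
  ]
}}

```text
clock: 17.1
tcp_pos: [0.5527, 0.0765, 0.0933]
orientation: [0.094, 3.138, 0.0]
ft_force: [0.2, -1.1, -1.5]
width: 0.0193
```

```bash
python3 - <<'E'
from h import *
st()
im=snapshot("scene")[200:310,300:490]
cv2.imwrite(f"pics/scene11.png",cv2.cvtColor(cv2.resize(im,None,fx=4.2,fy=4.2),cv2.COLOR_RGB2BGR))
st()
E
```

```text
t 17.1 tcp [0.5527 0.0765 0.0933] rack [15.9 29.8] yaw_y 86.58 tilt [0.1 0. ] F_rack [-1.11 -0.23 -1.5 ] w 0.0193
t 17.15 tcp [0.5527 0.0766 0.0933] rack [16.  29.8] yaw_y 86.58 tilt [0.11 0.01] F_rack [ 0.16  0.08 -1.08] w 0.0197
```

View pics/scene11.png

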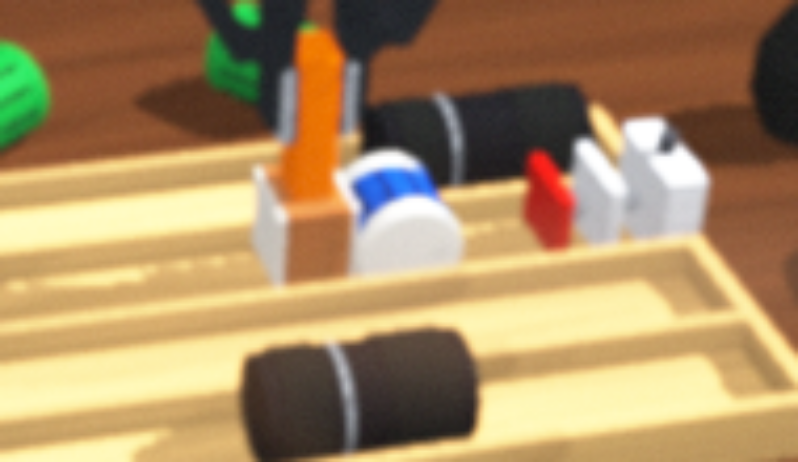

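The case is at rack x ≈ 59, just before the ramp foot, upright and in contact. Next it goes slowly up the ramp.

Call:
{"name": "carry_out", "arguments": {
  "translation": [
    [0,1.5,0],
    [0,3,0],
    [0,4.5,0],
    [0,6,0],
    [0,7.5,0],
    [0,9,0],
    [0,10.5,0],
    [0,12,0]
  ],
  "angular": [
    [0,0,0],
    [0,0,0],
    [0,0,0],
    [0,0,0],
    [0,0,0],
    [0,0,0],
    [0,0,0],
    [0,0,0]
  ]
}}

```text
clock: 17.82
tcp_pos: [0.5535, 0.0882, 0.0933]
orientation: [0.094, 3.138, -0.001]
ft_force: [0.5, -1.1, -1.8]
width: 0.0191
```

Call:
{"name": "carry_out", "arguments": {
  "translation": [
    [0,1.5,0],
    [0,3,0],
    [0,4.5,0],
    [0,6,0],
    [0,7.5,0],
    [0,9,0],
    [0,10.5,0],
    [0,12,0]
  ],
  "angular": [
    [0,0,0],
    [0,0,0],
    [0,0,0],
    [0,0,0],
    [0,0,0],
    [0,0,0],
    [0,0,0],
    [0,0,0]
  ]
}}

```text
clock: 18.48
tcp_pos: [0.5542, 0.1004, 0.0933]
orientation: [0.094, 3.138, 0.0]
ft_force: [-0.2, -0.1, -1.3]
width: 0.0197
```

```bash
python3 - <<'E'
from h import *
st()
im=snapshot("scene")[200:310,300:490]
cv2.imwrite(f"pics/scene12.png",cv2.cvtColor(cv2.resize(im,None,fx=4.2,fy=4.2),cv2.COLOR_RGB2BGR))
st()
E
```

```text
t 18.48 tcp [0.5542 0.1004 0.0933] rack [39.8 29.8] yaw_y 86.56 tilt [0.1 0. ] F_rack [-0.13  0.2  -1.27] w 0.0197
t 18.53 tcp [0.5542 0.1008 0.0933] rack [40.2 29.8] yaw_y 86.58 tilt [0.11 0.03] F_rack [ 0.02  0.   -2.53] w 0.0194
```

View pics/scene12.png

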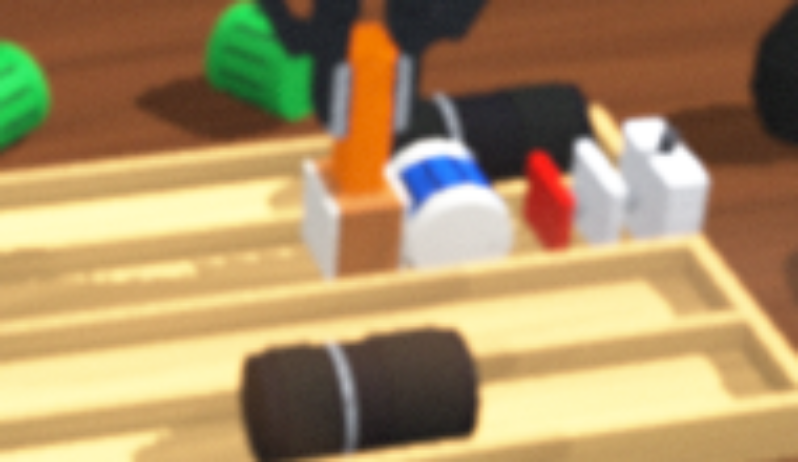

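The case is on the ramp, near the crest. I slow to about 8 mm/s.

Call:
{"name": "carry_out", "arguments": {
  "translation": [
    [0,0.7,0],
    [0,1.4,0],
    [0,2.1,0],
    [0,2.8,0],
    [0,3.5,0],
    [0,4.2,0],
    [0,4.9,0],
    [0,5.5,0]
  ],
  "angular": [
    [0,0,0],
    [0,0,0],
    [0,0,0],
    [0,0,0],
    [0,0,0],
    [0,0,0],
    [0,0,0],
    [0,0,0]
  ]
}}

```text
clock: 19.2
tcp_pos: [0.5545, 0.1059, 0.0933]
orientation: [0.094, 3.138, 0.001]
ft_force: [0.2, -0.2, -0.7]
width: 0.0196
```

Call:
{"name": "carry_out", "arguments": {
  "translation": [
    [0,0.5,0],
    [0,1,0],
    [0,1.5,0],
    [0,2,0],
    [0,2.5,0],
    [0,3,0],
    [0,3.5,0],
    [0,4,0]
  ],
  "angular": [
    [0,0,0],
    [0,0,0],
    [0,0,0],
    [0,0,0],
    [0,0,0],
    [0,0,0],
    [0,0,0],
    [0,0,0]
  ]
}}

```text
clock: 19.87
tcp_pos: [0.5548, 0.1098, 0.0933]
orientation: [0.094, 3.138, 0.0]
ft_force: [0.8, 0.2, -1.4]
width: 0.0197
```

```bash
python3 - <<'E'
from h import *
st()
im=snapshot("scene")[200:310,300:490]
cv2.imwrite(f"pics/scene13.png",cv2.cvtColor(cv2.resize(im,None,fx=4.2,fy=4.2),cv2.COLOR_RGB2BGR))
st()
E
```

```text
t 19.87 tcp [0.5548 0.1098 0.0933] rack [49.2 29.8] yaw_y 86.57 tilt [0.11 0.01] F_rack [ 0.24 -0.79 -1.41] w 0.0197
t 19.92 tcp [0.5547 0.1099 0.0933] rack [49.3 29.8] yaw_y 86.57 tilt [0.11 0.01] F_rack [ 0.65 -0.26 -1.48] w 0.0199
```

View pics/scene13.png

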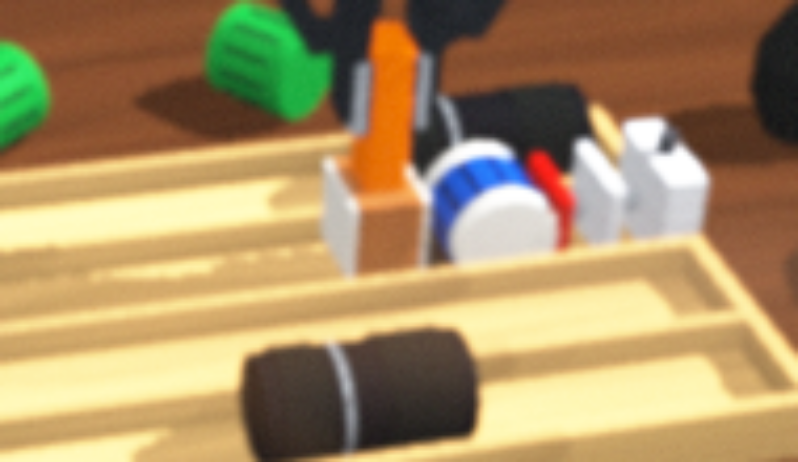

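The case has dropped behind the lip and rests by the bumper, with a gap to the paddle. I take a force baseline, then approach slowly.

```bash
cat >> h.py <<'E'
def favg(n=6):
    F=[];Y=[]
    for i in range(n):
        snapshot("top"); s=observe(); F.append(np.r_[EX@s["ft_force"][:2],EY@s["ft_force"][:2],s["ft_force"][2]]); Y.append(wr(s["tcp_pos"])[0])
    F=np.array(F); print("t",s["clock"].__round__(2),"Fmean",F.mean(0).round(2),"Fx",F[:,0].round(2),"x",np.mean(Y).round(2))
E
python3 - <<'E'
from h import *
favg(8)
E
```

```text
t 20.32 Fmean [ 0.27  0.12 -1.54] Fx [-0.35  0.95 -0.8   0.17  0.49 -0.61  1.02  1.26] x 49.17
```

Call:
{"name": "carry_out", "arguments": {
  "translation": [
    [0,1,0],
    [0,2,0],
    [0,3,0],
    [0,4,0],
    [0,5,0],
    [0,6,0],
    [0,7,0],
    [0,8,0]
  ],
  "angular": [
    [0,0,0],
    [0,0,0],
    [0,0,0],
    [0,0,0],
    [0,0,0],
    [0,0,0],
    [0,0,0],
    [0,0,0]
  ]
}}

```text
clock: 20.98
tcp_pos: [0.5552, 0.1179, 0.0933]
orientation: [0.094, 3.138, 0.0]
ft_force: [0.2, -0.2, -2.5]
width: 0.0194
```

```bash
python3 - <<'E'
from h import *
im=snapshot("scene")[200:290,330:490]
cv2.imwrite(f"pics/scene14.png",cv2.cvtColor(cv2.resize(im,None,fx=5,fy=5),cv2.COLOR_RGB2BGR))
favg(4)
E
```

```text
t 21.23 Fmean [-0.12 -0.69 -1.67] Fx [-0.69  0.53 -0.22 -0.11] x 57.24
```

View pics/scene14.png

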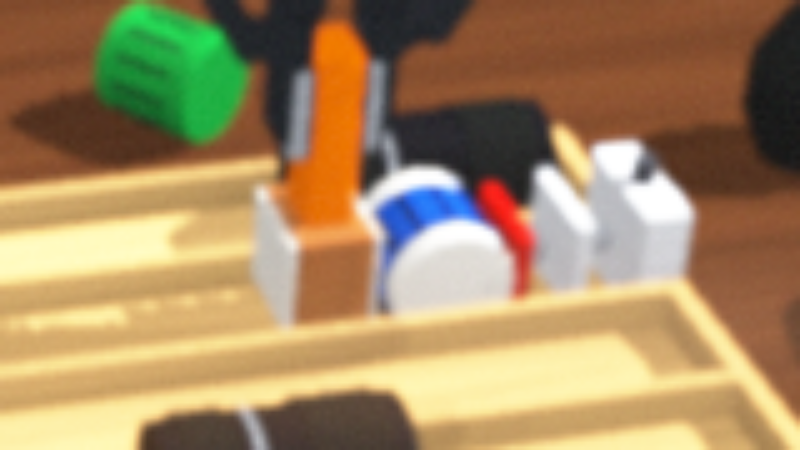

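A small gap of a few mm remains and there is no force yet. I creep on at 0.4 mm per row.

Call:
{"name": "carry_out", "arguments": {
  "translation": [
    [0,0.4,0],
    [0,0.8,0],
    [0,1.2,0],
    [0,1.6,0],
    [0,2,0],
    [0,2.4,0],
    [0,2.8,0],
    [0,3.2,0]
  ],
  "angular": [
    [0,0,0],
    [0,0,0],
    [0,0,0],
    [0,0,0],
    [0,0,0],
    [0,0,0],
    [0,0,0],
    [0,0,0]
  ]
}}

```text
clock: 21.9
tcp_pos: [0.5554, 0.121, 0.0934]
orientation: [0.094, 3.138, 0.0]
ft_force: [0.1, 0.0, -1.7]
width: 0.0195
```

```bash
python3 - <<'E'
from h import *
favg(5)
E
```

```text
t 22.15 Fmean [-0.03  0.23 -1.74] Fx [ 0.23  0.51 -0.89 -0.44  0.46] x 60.41
```

Call:
{"name": "carry_out", "arguments": {
  "translation": [
    [0,0.3,0],
    [0,0.6,0],
    [0,0.9,0],
    [0,1.2,0],
    [0,1.5,0]
  ],
  "angular": [
    [0,0,0],
    [0,0,0],
    [0,0,0],
    [0,0,0],
    [0,0,0]
  ]
}}

```text
clock: 22.57
tcp_pos: [0.5555, 0.1224, 0.0933]
orientation: [0.094, 3.138, 0.0]
ft_force: [0.4, 0.3, -2.1]
width: 0.0195
```

```bash
python3 - <<'E'
from h import *
im=snapshot("scene")[200:290,330:490]
cv2.imwrite(f"pics/scene15.png",cv2.cvtColor(cv2.resize(im,None,fx=5,fy=5),cv2.COLOR_RGB2BGR))
favg(5)
E
```

```text
t 22.87 Fmean [ 0.42  0.24 -1.66] Fx [0.6  0.17 0.04 0.88 0.43] x 61.89
```

View pics/scene15.png

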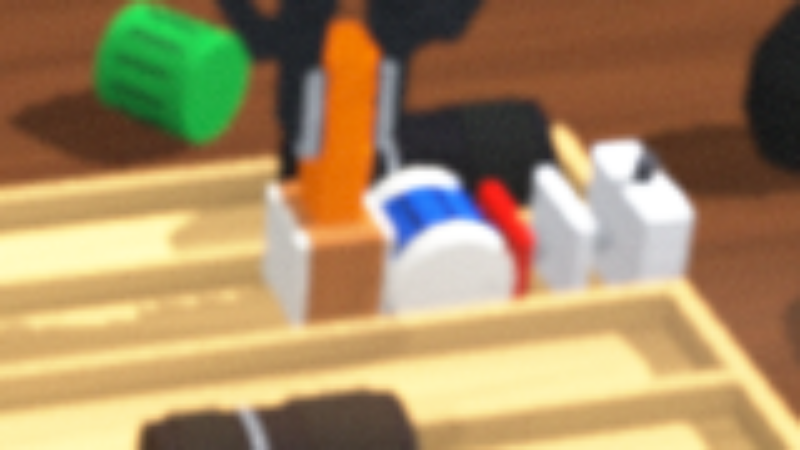

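The paddle is now all but touching the case. I take 0.2 mm rows, with a force check after each set.

Call:
{"name": "carry_out", "arguments": {
  "translation": [
    [0,0.2,0],
    [0,0.4,0],
    [0,0.6,0],
    [0,0.8,0]
  ],
  "angular": [
    [0,0,0],
    [0,0,0],
    [0,0,0],
    [0,0,0]
  ]
}}

```text
clock: 23.2
tcp_pos: [0.5555, 0.1232, 0.0933]
orientation: [0.094, 3.138, -0.0]
ft_force: [-0.1, -0.0, -0.9]
width: 0.0197
```

```bash
python3 - <<'E'
from h import *
favg(6)
E
```

```text
t 23.5 Fmean [-0.55 -0.2  -1.54] Fx [-0.24 -0.54 -0.08 -1.31 -0.51 -0.62] x 62.64
```

Call:
{"name": "carry_out", "arguments": {
  "translation": [
    [0,0.2,0],
    [0,0.4,0],
    [0,0.6,0],
    [0,0.8,0]
  ],
  "angular": [
    [0,0,0],
    [0,0,0],
    [0,0,0],
    [0,0,0]
  ]
}}

```text
clock: 23.83
tcp_pos: [0.5556, 0.1236, 0.0934]
orientation: [0.094, 3.138, -0.001]
ft_force: [0.2, -2.1, -1.4]
width: 0.0198
```

```bash
python3 - <<'E'
from h import *
favg(6)
E
```

```text
t 24.13 Fmean [-2.09 -0.24 -0.98] Fx [-2.21 -1.92 -2.23 -1.08 -2.48 -2.63] x 63.08
```

Contact force is about 2.1 N. About 0.8 mm more should give roughly 4 N.

Call:
{"name": "carry_out", "arguments": {
  "translation": [
    [0,0.2,0],
    [0,0.4,0],
    [0,0.6,0],
    [0,0.8,0],
    [0,0.8,0],
    [0,0.8,0]
  ],
  "angular": [
    [0,0,0],
    [0,0,0],
    [0,0,0],
    [0,0,0],
    [0,0,0],
    [0,0,0]
  ]
}}

```text
clock: 24.63
tcp_pos: [0.5557, 0.1244, 0.0933]
orientation: [0.094, 3.138, -0.001]
ft_force: [-0.8, -4.1, -0.6]
width: 0.0197
```

```bash
python3 - <<'E'
from h import *
im=snapshot("scene")[200:290,330:490]
cv2.imwrite(f"pics/scene16.png",cv2.cvtColor(cv2.resize(im,None,fx=5,fy=5),cv2.COLOR_RGB2BGR))
favg(8); st()
E
```

```text
t 25.08 Fmean [-4.8   0.26 -0.19] Fx [-3.73 -5.61 -4.15 -5.03 -4.99 -4.53 -5.75 -4.59] x 63.96
t 25.08 tcp [0.5557 0.1246 0.0933] rack [64.  29.7] yaw_y 86.56 tilt [ 0.11 -0.02] F_rack [-4.59 -0.28  0.48] w 0.0193
```

View pics/scene16.png

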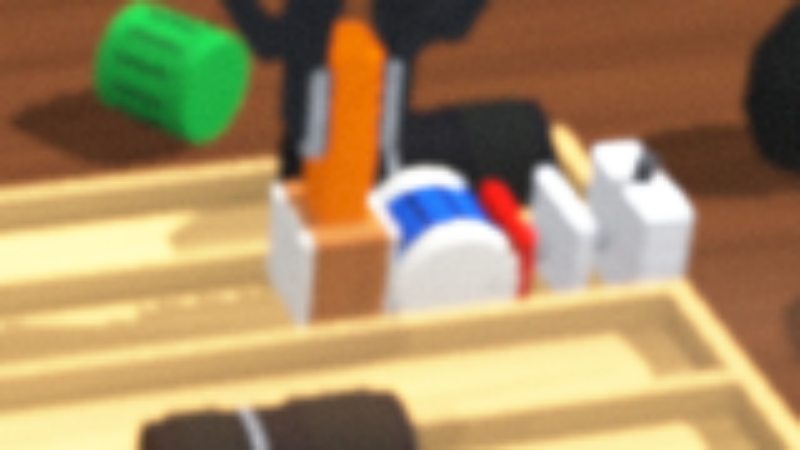

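The case is pressed between paddle and bumper at about 4.8 N, and has been for about 0.8 s. I ease back slightly, hold briefly, then release slowly.

Call:
{"name": "carry_out", "arguments": {
  "translation": [
    [0,-0.2,0],
    [0,-0.2,0],
    [0,-0.2,0],
    [0,-0.2,0],
    [0,-0.2,0],
    [0,-0.2,0]
  ],
  "angular": [
    [0,0,0],
    [0,0,0],
    [0,0,0],
    [0,0,0],
    [0,0,0],
    [0,0,0]
  ]
}}

```text
clock: 25.58
tcp_pos: [0.5557, 0.1246, 0.0933]
orientation: [0.094, 3.138, 0.0]
ft_force: [-0.5, -4.6, -0.7]
width: 0.0193
```

```bash
python3 - <<'E'
from h import *
favg(4)
E
```

```text
t 25.78 Fmean [-5.4  -0.26 -0.46] Fx [-4.83 -5.55 -4.82 -6.42] x 64.03
```

Call:
{"name": "carry_out", "arguments": {
  "translation": [
    [0,-0.3,0],
    [0,-0.6,0],
    [0,-0.9,0],
    [0,-1.2,0],
    [0,-1.5,0],
    [0,-1.8,0],
    [0,-2.1,0],
    [0,-2.4,0]
  ],
  "angular": [
    [0,0,0],
    [0,0,0],
    [0,0,0],
    [0,0,0],
    [0,0,0],
    [0,0,0],
    [0,0,0],
    [0,0,0]
  ]
}}

```text
clock: 26.45
tcp_pos: [0.5554, 0.1231, 0.0933]
orientation: [0.093, 3.139, 0.003]
ft_force: [0.1, 0.6, -0.9]
width: 0.0193
```

Call:
{"name": "carry_out", "arguments": {
  "translation": [
    [0,-1,0],
    [0,-3,0],
    [0,-7,0],
    [0,-12,0],
    [0,-18,0],
    [0,-25,0],
    [0,-32,0],
    [0,-38,0]
  ],
  "angular": [
    [0,0,0],
    [0,0,0],
    [0,0,0],
    [0,0,0],
    [0,0,0],
    [0,0,0],
    [0,0,0],
    [0,0,0]
  ]
}}

```text
clock: 27.12
tcp_pos: [0.5532, 0.0832, 0.0933]
orientation: [0.095, 3.138, -0.0]
ft_force: [-0.9, -1.0, -1.1]
width: 0.0195
```

```bash
python3 - <<'E'
from h import *
st()
im=snapshot("scene"); im2=im[200:290,330:490]
cv2.imwrite(f"pics/scene17.png",cv2.cvtColor(cv2.resize(im2,None,fx=5,fy=5),cv2.COLOR_RGB2BGR))
E
```

```text
t 27.12 tcp [0.5532 0.0832 0.0933] rack [22.6 29.8] yaw_y 86.53 tilt [ 0.1  -0.01] F_rack [-1.01  0.79 -1.07] w 0.0195
```

View pics/scene17.png

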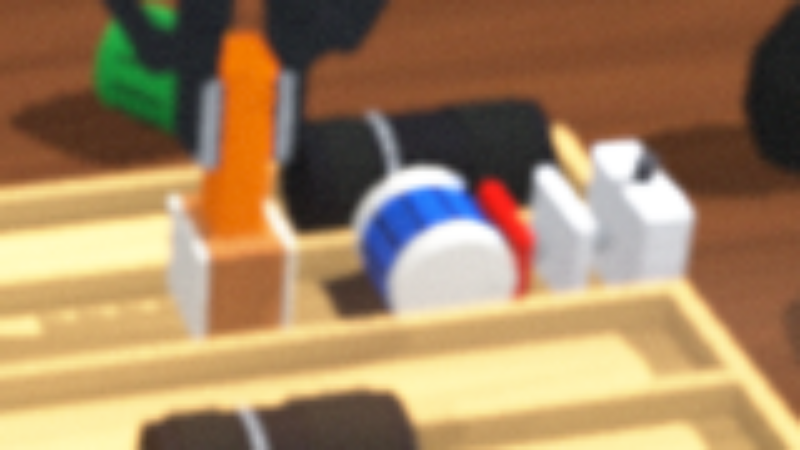

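The paddle has withdrawn and the case stays behind the lip against the bumper. Now I lift and take the paddle back to its tray.

Call:
{"name": "carry_out", "arguments": {
  "translation": [
    [0,-8,-5],
    [0,-18,-15],
    [0,-30,-28],
    [0,-42,-42],
    [0,-54,-55],
    [0,-64,-65],
    [0,-70,-68],
    [0,-72,-68]
  ],
  "angular": [
    [0,0,0],
    [0,0,0],
    [0,0,0],
    [0,0,0],
    [0,0,0],
    [0,0,0],
    [0,0,0],
    [0,0,0]
  ]
}}

```text
clock: 27.83
tcp_pos: [0.5498, 0.011, 0.1632]
orientation: [0.096, 3.135, -0.0]
ft_force: [0.6, 0.8, -2.0]
width: 0.0193
```

```bash
python3 - <<'E'
from h import *
st(); plan([.457,-.326,.16],93.5)
E
```

```text
t 27.83 tcp [0.5498 0.011  0.1632] rack [-49.7  29. ] yaw_y 86.48 tilt [ 0.3  -0.03] F_rack [ 0.83 -0.59 -2.04] w 0.0193
t 27.83 trans mm [  71.9 -342.1    2.9] ang [-0.0005  0.0052 -0.1225]
```

Call:
{"name": "carry_out", "arguments": {
  "translation": [
    [3,-15,0],
    [8,-40,0],
    [16,-72,0],
    [23,-106,0],
    [30,-140,0],
    [37,-174,0],
    [44,-208,0],
    [51,-242,0]
  ],
  "angular": [
    [0,0,-0.01],
    [0,0,-0.02],
    [0,0,-0.035],
    [0,0,-0.05],
    [0,0,-0.065],
    [0,0,-0.08],
    [0,0,-0.095],
    [0,0,-0.11]
  ]
}}

```text
clock: 28.5
tcp_pos: [0.4824, -0.2269, 0.1601]
orientation: [-0.081, 3.14, 0.002]
ft_force: [1.2, -1.0, -0.9]
width: 0.0195
```

```bash
python3 - <<'E'
from h import *
st(); plan([.457,-.326,.16],93.5)
E
```

```text
t 28.5 tcp [ 0.4824 -0.2269  0.1601] rack [-291.1   82.4] yaw_y 92.95 tilt [0.04 0.08] F_rack [-0.94 -1.29 -0.93] w 0.0195
t 28.5 trans mm [ 30.4 -97.7  -0. ] ang [ 0.0014  0.0008 -0.0095]
```

Call:
{"name": "carry_out", "arguments": {
  "translation": [
    [9,-30,0],
    [17,-55,0],
    [24,-76,0],
    [28,-88,0],
    [29,-93,0],
    [29,-94,0],
    [29,-94,0],
    [29,-94,0]
  ],
  "angular": [
    [0,0,-0.005],
    [0,0,-0.01],
    [0,0,-0.01],
    [0,0,-0.01],
    [0,0,-0.01],
    [0,0,-0.01],
    [0,0,-0.01],
    [0,0,-0.01]
  ]
}}

```text
clock: 29.17
tcp_pos: [0.4596, -0.3201, 0.161]
orientation: [-0.097, 3.138, 0.002]
ft_force: [-1.1, 0.7, -1.3]
width: 0.0195
```

```bash
python3 - <<'E'
from h import *
st(); plan([.457,-.326,.0775],93.5)
im=snapshot("scene")[150:310,80:240]
cv2.imwrite(f"pics/scene18.png",cv2.cvtColor(cv2.resize(im,None,fx=4,fy=3.7),cv2.COLOR_RGB2BGR))
E
```

```text
t 29.17 tcp [ 0.4596 -0.3201  0.161 ] rack [-385.5   99.7] yaw_y 93.53 tilt [0.1  0.06] F_rack [ 0.6   1.1  -1.28] w 0.0195
t 29.17 trans mm [ 3.1 -5.8 83.5] ang [0.001  0.0018 0.0006]
```

View pics/scene18.png

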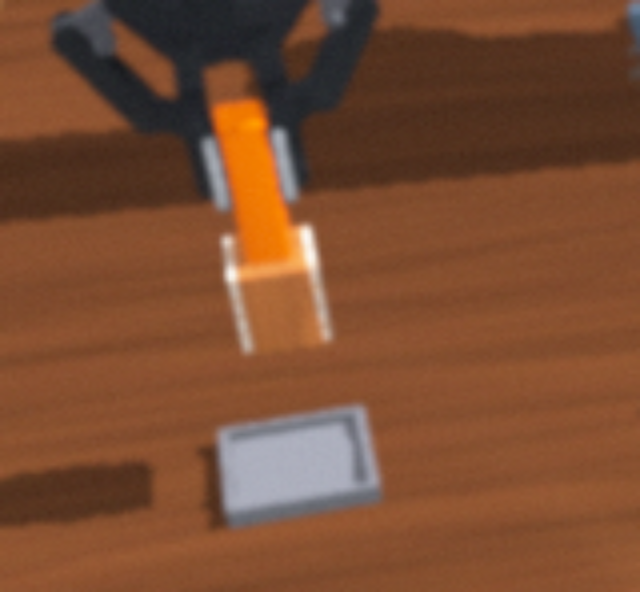

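The paddle hangs upright above the empty tray. I lower with the small correction.

Call:
{"name": "carry_out", "arguments": {
  "translation": [
    [1,-2,10],
    [2,-4,24],
    [3,-6,38],
    [3,-6,50],
    [3,-6,60],
    [3,-6,67],
    [3,-6,70],
    [3,-6,70]
  ],
  "angular": [
    [0,0,0],
    [0,0,0],
    [0,0,0],
    [0,0,0],
    [0,0,0],
    [0,0,0],
    [0,0,0],
    [0,0,0]
  ]
}}

```text
clock: 29.88
tcp_pos: [0.4562, -0.327, 0.09]
orientation: [-0.095, 3.14, 0.002]
ft_force: [0.4, -0.8, -2.0]
width: 0.0196
```

```bash
python3 - <<'E'
from h import *
st(); plan([.457,-.326,.0775],93.5)
for n in("scene","top"):
    im=snapshot(n); im=im[190:300,100:210] if n=="scene" else im[220:300,430:540]
    cv2.imwrite(f"pics/{n}19.png",cv2.cvtColor(cv2.resize(im,None,fx=5,fy=5),cv2.COLOR_RGB2BGR))
E
```

```text
t 29.88 tcp [ 0.4562 -0.327   0.09  ] rack [-392.5  102.6] yaw_y 93.46 tilt [0.04 0.08] F_rack [-0.78 -0.45 -2.04] w 0.0196
t 29.88 trans mm [-0.8  0.9 12.5] ang [ 0.0013  0.0007 -0.0007]
```

View pics/scene19.png

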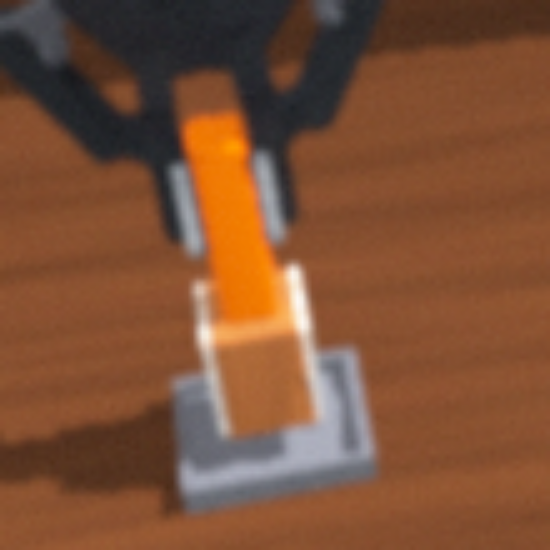

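View pics/top19.png

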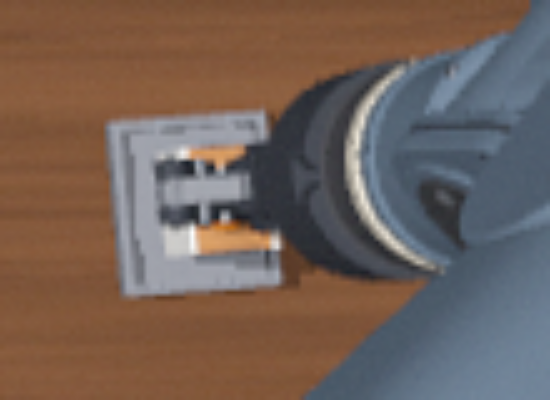

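The paddle is inside the tray outline in both views. I lower the last 12 mm until it touches.

Call:
{"name": "carry_out", "arguments": {
  "translation": [
    [0,1,3],
    [0,1,6],
    [0,1,9],
    [0,1,11],
    [0,1,12],
    [0,1,12.7],
    [0,1,13.2],
    [0,1,13.2]
  ],
  "angular": [
    [0,0,0],
    [0,0,0],
    [0,0,0],
    [0,0,0],
    [0,0,0],
    [0,0,0],
    [0,0,0],
    [0,0,0]
  ]
}}

```text
clock: 30.65
tcp_pos: [0.4566, -0.3266, 0.0778]
orientation: [-0.094, 3.138, 0.0]
ft_force: [-0.9, -0.2, -1.8]
width: 0.0195
```

```bash
python3 - <<'E'
from h import *
st()
E
```

```text
t 30.65 tcp [ 0.4566 -0.3266  0.0778] rack [-392.1  102.3] yaw_y 93.44 tilt [0.1  0.01] F_rack [-0.23  0.93 -1.76] w 0.0195
```

Call:
{"name": "carry_out", "arguments": {
  "translation": [
    [0,0,0.4],
    [0,0,0.8],
    [0,0,1.2],
    [0,0,1.2],
    [0,0,1.2]
  ],
  "angular": [
    [0,0,0],
    [0,0,0],
    [0,0,0],
    [0,0,0],
    [0,0,0]
  ]
}}

```text
clock: 31.07
tcp_pos: [0.4567, -0.3267, 0.077]
orientation: [-0.094, 3.138, -0.0]
ft_force: [-0.2, -0.1, -0.3]
width: 0.0197
```

```bash
python3 - <<'E'
from h import *
st()
E
```

```text
t 31.07 tcp [ 0.4567 -0.3267  0.077 ] rack [-392.2  102.2] yaw_y 93.44 tilt [ 0.12 -0.01] F_rack [-0.09  0.22 -0.27] w 0.0197
```

The paddle is on the floor: the tool no longer carries its weight. I open and rise.

Call:
{"name": "carry_out", "arguments": {
  "translation": [
    [0,0,0.2],
    [0,0,0.2],
    [0,0,0.2],
    [0,0,0.2],
    [0,0,0.2],
    [0,0,0.2],
    [0,0,0.2]
  ],
  "angular": [
    [0,0,0],
    [0,0,0],
    [0,0,0],
    [0,0,0],
    [0,0,0],
    [0,0,0],
    [0,0,0]
  ],
  "gripper": 0.0
}}

```text
clock: 31.65
tcp_pos: [0.4566, -0.3266, 0.0765]
orientation: [-0.094, 3.138, 0.0]
ft_force: [-0.5, -0.4, -0.0]
width: 0.0855
```

Call:
{"name": "carry_out", "arguments": {
  "translation": [
    [0,0,-8],
    [0,0,-25],
    [0,0,-45],
    [0,0,-70],
    [0,0,-100],
    [0,0,-130],
    [0,0,-145],
    [0,0,-150]
  ],
  "angular": [
    [0,0,0],
    [0,0,0],
    [0,0,0],
    [0,0,0],
    [0,0,0],
    [0,0,0],
    [0,0,0],
    [0,0,0]
  ]
}}

```text
clock: 32.32
tcp_pos: [0.4577, -0.3279, 0.2316]
orientation: [-0.094, 3.133, -0.009]
ft_force: [0.8, -0.8, 0.2]
width: 0.0853
```

Call:
{"name": "carry_out", "arguments": {
  "translation": [
    [-20,-20,0],
    [-50,-50,0],
    [-80,-80,0],
    [-105,-100,0],
    [-120,-110,0],
    [-120,-110,0]
  ],
  "angular": [
    [0,0,0],
    [0,0,0],
    [0,0,0],
    [0,0,0],
    [0,0,0],
    [0,0,0]
  ]
}}

```text
clock: 32.82
tcp_pos: [0.5845, -0.4306, 0.2202]
orientation: [0.094, -3.138, -0.007]
ft_force: [-0.2, 0.7, -1.2]
width: 0.0856
```

```bash
python3 - <<'E'
from h import *
st()
for n in("scene","top"):
    im=snapshot(n); cv2.imwrite(f"pics/{n}20.png",cv2.cvtColor(im,cv2.COLOR_RGB2BGR))
    im=im[190:300,100:240] if n=="scene" else im[220:300,430:540]
    cv2.imwrite(f"pics/{n}20c.png",cv2.cvtColor(cv2.resize(im,None,fx=5,fy=5),cv2.COLOR_RGB2BGR))
E
```

```text
t 32.82 tcp [ 0.5845 -0.4306  0.2202] rack [-488.5  -31.5] yaw_y 93.44 tilt [-0.13  0.24] F_rack [ 0.69  0.23 -1.18] w 0.0856
```

View pics/scene20.png

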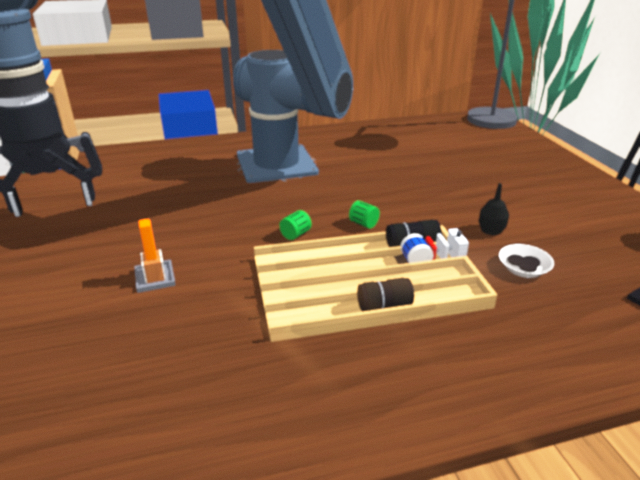

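View pics/top20.png

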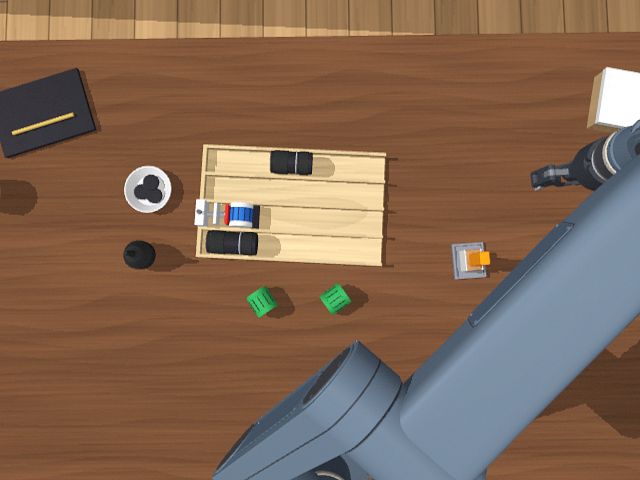

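View pics/scene20c.png

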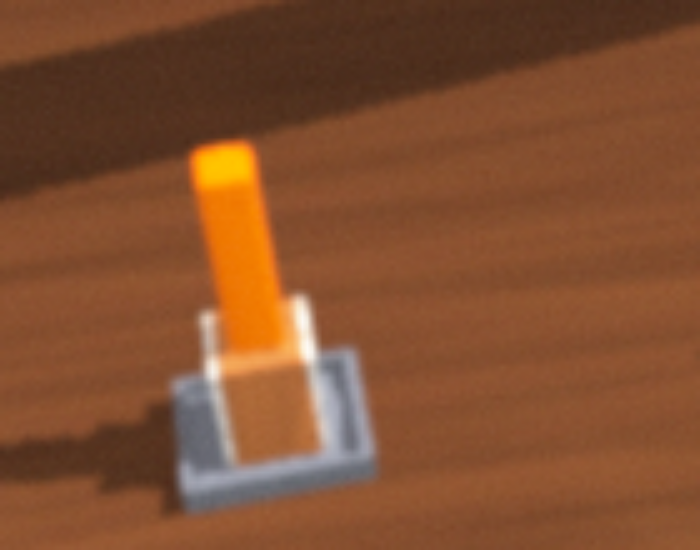

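The paddle stands in the tray at top (470,260), the case is behind the lip at top (242,215), and the bystanders look unmoved. I'll finish with a numerical check of the case, paddle and bystanders.

```bash
python3 - <<'E'
from h import *
a=cv2.imread("pics/top0.png");b=cv2.imread("pics/top20.png"); hsv=cv2.cvtColor(b,cv2.COLOR_BGR2HSV)
k,c=blob(hsv,(100,120,80),(125,255,255),(215,190,275,240)); x,y,w,h=cv2.boundingRect(c); print(x,y,w,h)
print("case",wr(onz("top",[x+w/2-.5,y+h/2-.5],.05)[0]))
for n,(x0,y0,x1,y1) in dict(lensb=(265,140,340,180),lensa=(203,228,262,256),blower=(115,230,160,275),dish=(118,160,178,215)).items():
    print(n,cv2.absdiff(a,b)[y0:y1,x0:x1].max(2).__gt__(40).sum())
hB=cv2.resize(b[225:295,435:535],None,fx=8,fy=8,interpolation=cv2.INTER_CUBIC); cv2.imwrite("pics/c20.png",hB)
st()
E
```

```text
230 207 23 16
case [104.16457834  30.0737381 ]
lensb 0
lensa 4
blower 0
dish 0
t 32.92 tcp [ 0.5824 -0.429   0.2238] rack [-487.   -29.3] yaw_y 93.45 tilt [-0.1   0.18] F_rack [0.61 0.09 0.77] w 0.0853
```

View pics/c20.png

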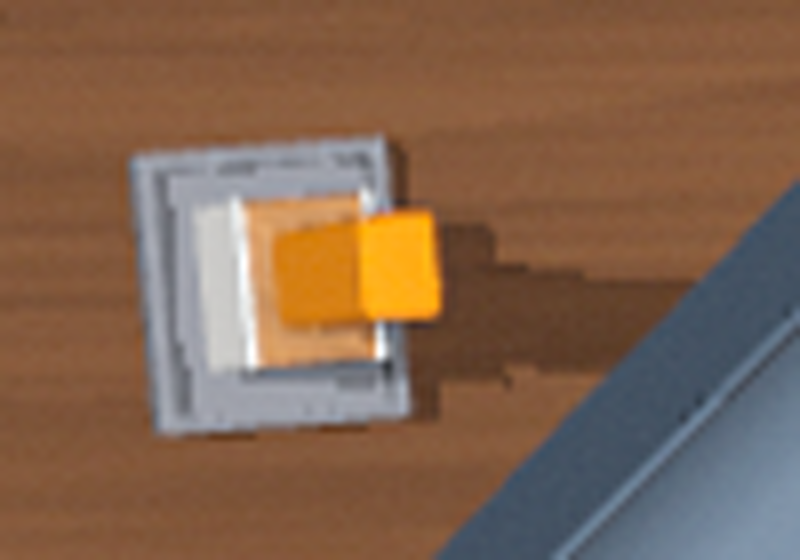

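```bash
python3 - <<'E'
from h import *
print(hand_in()); st()
E
```

```text
the job is handed in; nothing more can be done
None
the job is handed in; nothing more can be done
```

The case is home behind the lip and the paddle is back in its tray, released. I handed the job in at about 33 s; no verdict is reported.

**What I did:** I rolled the case along its lane and slowly over the lip, then pressed it on the bumper. The force read 4 to 5.5 N on average for just over a second, with a highest single noisy reading of 6.4 N. It rose about 3 N per mm, which matches the bumper spring.

**What went wrong:** My first grasp ran joint 6 to its 3.14 limit with the case at rack x ≈ 29 mm. I backed off, stood the paddle on the lane floor, turned the gripper half a turn and regripped. The case did not move meanwhile. I did not check joint 6's range before choosing that grasp.

**Last checks:**
- **Case:** at rack x ≈ 104 mm, y ≈ 30 mm by camera. The paddle's position when pressing implies about 106 mm, so the two differ by about 2 mm.
- **Paddle:** upright and about 1–3 mm from the tray's centre.
- **Lenses, blower and dish:** unmoved in the before-and-after pictures.
- **Gripper:** open and well clear.

**Not measured:** how hard the case hit when it dropped off the lip. I only saw it come to rest beside the bumper.

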